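Take the test gauge off the garage air outlet

TASK

Take the test gauge off the bench's air outlet: draw the coupling's sprung sleeve back until the gauge pops loose, let the sleeve go, then pull the gauge straight out so that the sleeve snaps fully forward. Lay the gauge gently flat in the black tray, dial up, and let go of it. Do not wrench the outlet on its soft rubber mount, force the gauge in the coupling, or disturb the other parts on the bench.

Things in the scene. Friction and masses are not known exactly. Their poses are not given: they have to be found in the camera images.
- mouth (a point): centre of the open end of the steel coupling body (21 mm across), 70 mm above the bench. Its -x axis is the level pull-out direction; +x points to the fixed aluminium outlet block (60 mm wide, top 92 mm above the bench, a flat shut-off lever on it to 107 mm), whose face is 70 mm behind the mouth.
- sleeve_grip (a point): point on the axis of the brass knurled sleeve around the coupling body, 13 mm behind its front end. Sleeve 32 mm long, 30 mm across, with a 36 mm flange on its rear 6 mm; at rest its front is level with the mouth, with 38 mm free between its rear and the block. Axes as the mouth.
- sleeve (a joint): sleeve drawn back towards the block, m: 0 forward (rest). It unlatches 1 to 2 mm short of its hard stop, which lies between 0.008 and 0.017: it differs each time, is hidden and must be felt. Spring 5 N at 0, up to 10 N. Unlatched, an ejector pushes the gauge out 8 to 16 mm within a second. The loose nipple then props the sleeve part way back until it is out, when the sleeve snaps to 0.
- outlet (a joint): give of the rubber mount that carries the coupling and sleeve, m: 0 at rest, plus towards the block, minus outwards. 6 N per mm along the axis, stiff sideways, so the coupling also moves 1 to 2 mm as the sleeve is drawn. Damaged beyond 4 mm (24 N) either way.
- gauge_grip (a point): centre of the loose gauge's (0.2 kg) brass hex, 40 mm long, 24 mm wide and high: grip here. +x points along the nipple into the coupling, z up out of the dial. Dark steel dial case 56 mm across, 30 mm high, centred 45 mm off on -x. Lying flat, this point is 15 mm above the floor. Plugged in it is 28 mm outside the mouth. Popped loose, the gauge droops by up to 9 degrees, this point 4 to 10 mm lower.
- gauge_tip (a point): end of the gauge's steel nipple (14 mm across), on its axis 62 mm from the hex centre on +x. Plugged in and latched it is 34 mm inside the mouth and cannot be pulled out; once popped, pull it out the remaining 18 to 26 mm, which takes under 8 N if it is not pushed sideways.
- block: the fixed outlet block with base plate, 110 x 120 mm; origin on the bench under the coupling's root, -x the pull-out direction
- tray: fixed black open tray 240 x 200 mm outside, walls 4 mm thick and 25 mm high, floor 4 mm thick; origin at the centre of its underside, x along the 240 mm side
- hub_cover: bystander: finned aluminium hub cover, 110 mm across, 34 mm high; origin at the centre of its underside
- shock: bystander: coil-spring shock absorber lying on the bench, 216 mm long, 48 mm high; origin under its centre, x along it
- spray_can: bystander: upright can, 60 mm across, 160 mm high; origin at the centre of its underside

How it is judged (in metres and radians):
On the way, in this order (a step that is already met when the one before it is completed fails the run):
1. the sleeve is drawn back and the gauge has popped loose, its nipple still in the bore (value of joint sleeve above 0.003 m and x of gauge_tip in the frame of mouth between 0.002 and 0.029 m), for 0.1 s.
2. the nipple is out of the mouth and the sleeve has snapped fully forward (value of joint sleeve below 0.0015 m and x of gauge_tip in the frame of mouth below -0.003 m), for 0.1 s.
At the end, for the whole second after the job is handed in: The gauge lies still and flat on the tray floor, dial up (within 7 degrees), hex centre inside the tray and under 24 mm above its underside; the sleeve is fully forward (within 1.5 mm) and the outlet at rest (within 1 mm) (x of gauge_grip in the frame of tray between -0.116 and 0.116 m and y of gauge_grip in the frame of tray between -0.096 and 0.096 m and z of gauge_grip in the frame of tray below 0.024 m and z of gauge_tip in the frame of tray below 0.026 m and angle between gauge_grip's own z axis and vertical below 0.12 rad and linear speed of gauge below 0.02 m/s and value of joint sleeve below 0.0015 m and value of joint outlet between -0.001 and 0.001 m); the robot touches nothing.
It fails at once if the rubber mount is strained more than 4 mm (24 N) either way (value of joint outlet above 0.004 m or value of joint outlet below -0.004 m).
It fails at once if the gauge is forced in the coupling (contact forces over 60 N in all) (contact force between gauge and block above 60 N).
It fails at once if the gauge is dropped or thrown down hard in the tray (over 40 N) (contact force between gauge and tray above 40 N).
It fails at once if the hub cover, shock absorber or can is shifted by more than 20 mm (distance of any of hub_cover, shock, spray_can from where it was at the start of the episode above 0.02 m).
It also fails if it takes over 66 s, if anything falls off the work surface, if the arm or the gripper's body presses on something with over 40 N, if the wrist force passes 120 N, or if a joint passes its speed limit or range.

ROBOT

A 7-joint arm with a two-finger parallel gripper is mounted at the origin on the work surface. World frame = base frame: x ahead of the robot, y to its left, z up, the work surface at z = 0. Lengths are in mm, angles in rad, forces in N, time in s.
With the tool pointing down it reaches from about 400 to 875 mm from the base axis. Payload 4.4 kg.
Tool frame: the origin (TCP) lies at the very end of the fingers, on their centre line; the grasp point (between the pads) lies 19 mm behind it; z points along the fingers, x is the direction in which the jaws open and shut, and the axes are right-handed (so a half turn about z gives the same grasp; the last joint's range is limited). The gripper opens to 85 mm and grips with 20 to 120 N. Pads are 22 mm wide; open, the fingers measure 114 mm over their backs; the gripper's body (76 mm by 85 mm) begins 54 mm behind the grasp point. The pads swing forward as they close: fully open they stand 13 mm farther back than shut.
Start: joints at [-1.297, 0.628, 0.038, 1.517, -0.027, 0.996, -0.02], TCP at [216.62, 612.857, 195.213] pointing down, gripper open.
Joint ranges: [-3.06, 3.06], [-0.37, 2.12], [-1.25, 1.32], [0.18, 2.47], [-1.1, 4.24], [0.23, 1.98], [-2.94, 2.94]. Speed limits (rad/s): [2.57, 2.57, 3.14, 3.14, 3.14, 3.14, 3.14].

INTERFACE

Orientations are given as [roll, pitch, yaw] about the fixed x, y, z axes, in that order (R = Rz(yaw) Ry(pitch) Rx(roll)).
In Python, from cell import ctrl gives the robot as it stands.
- The arm moves only by the shell command python3 -m creep 'ROWS'. ROWS is text: rows parted by semicolons, each of 7 numbers parted by spaces: the shift along the tool's x, y, z in units of 40 mm (1.0 is 40 mm), then the turn, a rotation vector about the tool's x, y, z in degrees, then the closure, from 0 (fully open) to 1 (shut). In form: x y z rx ry rz grip; .... A call has 1 to 10 rows; each row is the pose to reach, as a shift and turn from the pose commanded when the call began, along the tool's axes at that moment; what a row does not reach only later rows make up. A row lasts 1/12 s, in which the tool goes at most 41.7 mm and 7.16 degrees, less where a joint would pass 70% of its speed; a pose out of reach is approached as far as the arm can. A call with a gripper value outside its range is refused whole. The fingers move at their own pace and stop on an object; the grip force is fixed at half the most. Time passes only in rows, so rows that repeat a pose let the fingers close. It gives the time, the measured TCP pose, the force and the opening at its end, in the units of the state.
- ctrl.read_state(): the state, without advancing time (a new reading comes with each control period).
- ctrl.get_image(name): name is "side" or "top" or "wrist"; returns a dict with "img" (384x512x3 uint8, red, green, blue), "vfov" (degrees; the focal length in pixels is half the picture's height over the tangent of half this angle, whatever the lens; pixels are square), "cx", "cy" (the principal point, pixels), "T" (4x4, takes a point from camera to world coordinates); the wrist camera has in their place "tool_from_camera" (4x4, takes a point from camera to tool coordinates, whose origin is the TCP and whose axes are the tool frame's). Camera axes: x right, y up, looking along -z (the intrinsics and any distortion apply to the point x, -y, -z); pixel columns grow to the right and rows downward; lengths in mm; the calibration is good to about 2 mm. A picture is of the moment at which its call begins: read the wrist's pose just before it. There is no depth.
- ctrl.finish_job(): hands the job in, once; it reports no verdict.
Trained networks look in the newest picture that a camera, given by its name, has taken for a name from the list of things; names that differ only in an ending like _2 or _b are one class to them, and where a whole thing is asked for, a point or a joint stands for the part that bears it (a point fixed in the world has none). Each returns a list of dicts, best first, with "score" (0 to 1); they miss things now and then, are a little off and sometimes report something else, mostly with a low value. They report only what shows in the picture. A call takes as long as a camera call.
- ctrl.boxes_of(camera, thing): "rect" ([left, top, right, bottom] in pixels, round what is visible of it).
- ctrl.cut_out(camera, thing): "pixels" (384x512 bool, what is visible of it) and "rect" ([left, top, right, bottom] in pixels, round what is visible of it).
The state is a dict: "clock": time; "qpos": joint angles; "qd": joint speeds; "tau": joint torques, N m; "eef_pos": TCP position; "tool_rot": TCP orientation; "force": force on the tool from outside, world axes, zero at the start; "torque": the same for the moment, N m; "width": finger opening in mm.
Only numpy, scipy, OpenCV 4.12 (cv2) and the standard library are available. Lean on these libraries where they do the work, as an engineer would, in place of code of your own. Each camera call takes 0.05 s, during which the arm holds its last target.

## Working session

There is one attempt and no reset: what is moved stays moved. The work goes in short steps, Python scripts to look and compute and a shell command to move; the robot and the scene stay as the last step left them, time stands still between calls to the robot, and variables do not carry over. Pictures are saved under pics/ and viewed, and the job is handed in when it is done.

```bash
ls; mkdir -p pics; python3 - <<'E'
from cell import ctrl
import cv2
s=ctrl.read_state()
for k in s: print(k,s[k])
for n in ("side","top","wrist"):
    d=ctrl.get_image(n)
    cv2.imwrite(f"pics/{n}0.png",d["img"][:,:,::-1])
    print(n,{k:v for k,v in d.items() if k!="img"})
    for t in ("gauge_grip","sleeve_grip","block","tray","hub_cover","shock","spray_can"):
        print(n,t,[(b["rect"],round(b["score"],2)) for b in ctrl.boxes_of(n,t)][:2])
E
```

```text
pics
clock 0.0
qpos [-1.29682317  0.62931726  0.03845543  1.51839981 -0.02700968  0.99630299
 -0.01999397]
qd [ 4.42502420e-04 -2.33051539e-03 -9.39144897e-05  6.49932807e-04
 -3.75432112e-04  9.39351480e-04  1.10651718e-03]
tau [ 7.25827958e-04 -5.63412344e+01  1.22605562e+00 -1.93445742e+01
  1.09393799e-02  1.03213865e-02  1.30301444e-05]
eef_pos [216.36978746 612.17725804 194.2979459 ]
tool_rot [3.14156842e+00 1.90890217e-03 1.23101228e+00]
force [ 0.95229854 -0.27144009 -0.58889168]
torque [ 0.00726199 -0.02860075  0.02762119]
width 85.3268820475314
side {'vfov': 51.3991051589312, 'cx': 256.635022892415, 'cy': 190.3076994414815, 'T': array([[-9.49355545e-01,  2.38558979e-01, -2.04483891e-01,
         3.54455225e+02],
       [-3.14044238e-01, -7.41171338e-01,  5.93330653e-01,
         5.67146956e+02],
       [-1.00132447e-02,  6.27498733e-01,  7.78553193e-01,
         9.09255487e+02],
       [ 0.00000000e+00,  0.00000000e+00,  0.00000000e+00,
         1.00000000e+00]])}
side gauge_grip [([244.8, 152.2, 267.2, 183.4], 0.92)]
side sleeve_grip [([266.6, 144.3, 276.5, 159.9], 0.52)]

[... 953 characters left out ...]
ock [([218.6, 109.1, 255.9, 171.4], 0.6)]
top spray_can [([375.6, 253.8, 412.7, 277.7], 0.86)]
wrist {'vfov': 68.71237103001788, 'cx': 254.24047557091447, 'cy': 191.25534585429858, 'tool_from_camera': array([[ 9.99999918e-01, -3.94549859e-04,  9.29584152e-05,
        -7.37443401e-01],
       [-3.50607314e-04, -9.56984545e-01, -2.90138685e-01,
        -7.35509527e+01],
       [ 2.03433944e-04,  2.90138629e-01, -9.56984605e-01,
        -1.79021036e+02],
       [ 0.00000000e+00,  0.00000000e+00,  0.00000000e+00,
         1.00000000e+00]])}
wrist gauge_grip []
wrist sleeve_grip []
wrist block []
wrist tray [([67.7, 354.5, 114.0, 384.0], 0.95)]
wrist hub_cover []
wrist shock []
wrist spray_can []
```

View pics/side0.png

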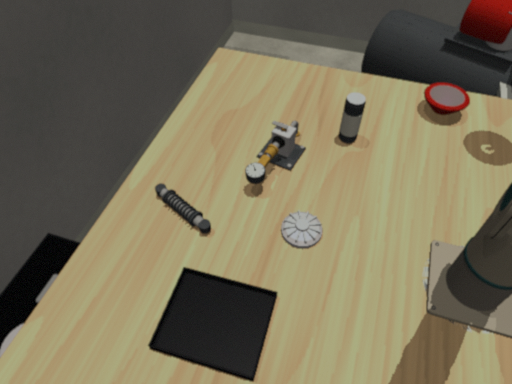

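View pics/top0.png

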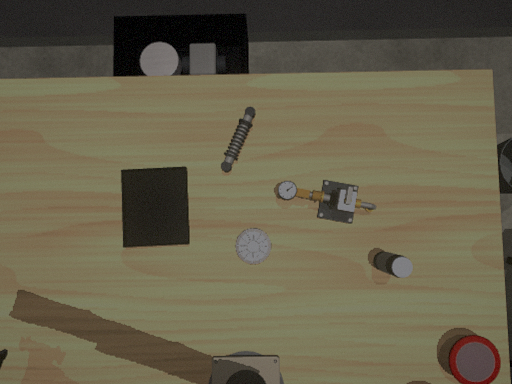

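```bash
python3 - <<'E'
import cv2
a=cv2.imread('pics/side0.png');b=cv2.imread('pics/top0.png')
cv2.imwrite('pics/s0z.png',cv2.resize(a[100:200,220:350],None,fx=6,fy=6,interpolation=cv2.INTER_CUBIC))
cv2.imwrite('pics/t0z.png',cv2.resize(b[160:250,265:395],None,fx=6,fy=6,interpolation=cv2.INTER_CUBIC))
E
```

```text
(no output)
```

View pics/s0z.png

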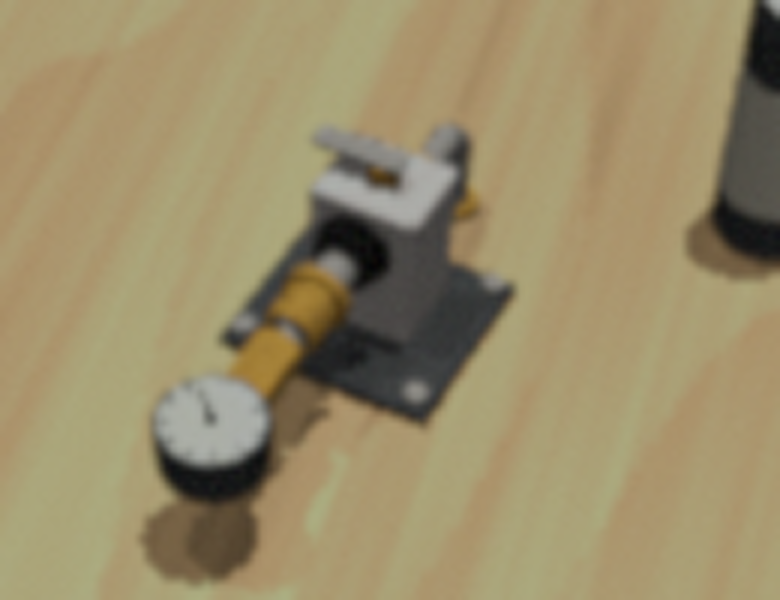

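View pics/t0z.png

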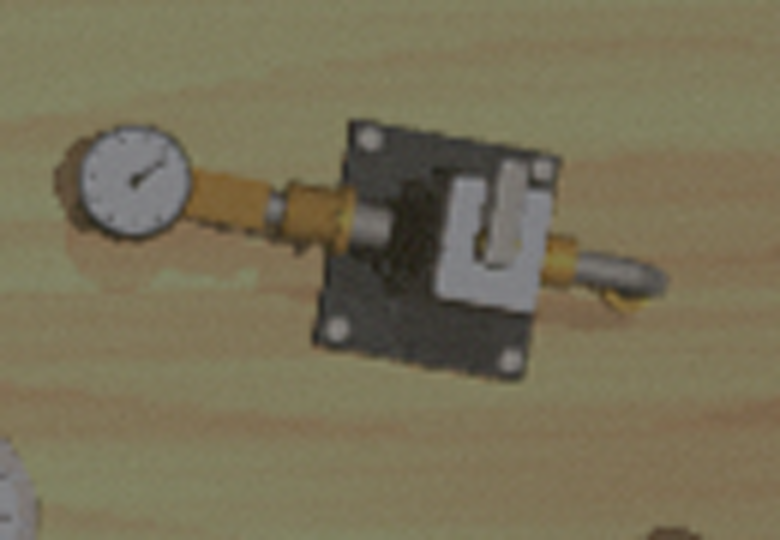

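```bash
cat > h.py <<'E'
import numpy as np,cv2
from scipy.spatial.transform import Rotation as R
from cell import ctrl
def toolT(s):
    T=np.eye(4);T[:3,:3]=R.from_euler('xyz',s['tool_rot']).as_matrix();T[:3,3]=s['eef_pos'];return T
def look(n):
    s=ctrl.read_state();d=ctrl.get_image(n)
    if n=='wrist': d['T']=toolT(s)@d['tool_from_camera']
    return d
def ray(d,u,v):
    f=d['img'].shape[0]/2/np.tan(np.radians(d['vfov']/2))
    r=d['T'][:3,:3]@np.array([(u-d['cx'])/f,-(v-d['cy'])/f,-1]);return d['T'][:3,3],r/np.linalg.norm(r)
def atz(d,u,v,z):
    o,r=ray(d,u,v);return o+r*(z-o[2])/r[2]
def proj(d,p):
    f=d['img'].shape[0]/2/np.tan(np.radians(d['vfov']/2))
    c=np.linalg.inv(d['T'])@np.append(p,1);return np.array([d['cx']-f*c[0]/c[2],d['cy']+f*c[1]/c[2]])
def save(d,name,crop=None,k=1):
    im=d['img'][:,:,::-1]
    if crop: l,t,r,b=crop; im=im[t:b,l:r]
    if k!=1: im=cv2.resize(im,None,fx=k,fy=k,interpolation=cv2.INTER_CUBIC)
    cv2.imwrite('pics/'+name,im)
E
python3 - <<'E'
from h import *
t=look('top');s=look('side')
zt=lambda x,y:(x/6+265-.4,y/6+160-.4)
zs=lambda x,y:(x/6+220-.4,y/6+100-.4)
print('dial top',atz(t,*zt(135,182),85),'side',atz(s,*zs(211,420),85))
for p in [(368,138),(543,170),(337,328),(511,358)]: print('bolt t',atz(t,*zt(*p),8))
for p in [(243,322),(414,391),(494,282)]: print('bolt s',atz(s,*zs(*p),8))
for p in [(272,208),(296,212),(347,220),(375,226)]: print('axis t',atz(t,*zt(*p),75))
for n,d in (('top',t),('side',s)):
  for th in ('tray','shock','hub_cover','spray_can'):
    c=ctrl.cut_out(n,th)
    if c:
      ys,xs=np.nonzero(c[0]['pixels']); print(n,th,c[0]['score'],atz(d,xs.mean(),ys.mean(),10), [atz(d,*q,10)[:2].round() for q in cv2.boxPoints(cv2.minAreaRect(np.c_[xs,ys].astype(np.float32)))])
E
```

```text
dial top [ 600.24146033 -131.50790643   85.        ] side [ 599.00410505 -129.36487599   85.        ]
bolt t [ 627.90403076 -258.27914179    8.        ]
bolt t [ 609.75147501 -348.29202991    8.        ]
bolt t [ 529.6074027  -239.60684016    8.        ]
bolt t [ 512.7780729  -328.68354337    8.        ]
bolt s [ 627.67646989 -264.66404821    8.        ]
bolt s [ 529.65331477 -244.80894878    8.        ]
bolt s [ 510.16171404 -333.14937404    8.        ]
axis t [ 587.29796997 -198.72463972   75.        ]
axis t [ 585.15352661 -210.36153721   75.        ]
axis t [ 580.84444986 -235.07704127   75.        ]
axis t [ 577.69541928 -248.61371405   75.        ]
top tray 0.65 [560.08263099 275.21363     10.        ] [array([682., 385.]), array([686., 175.]), array([439., 167.]), array([435., 374.])]
top shock 0.96 [771.52033959  12.25297254  10.        ] [array([678.,  76.]), array([879., -11.]), array([861., -51.]), array([661.,  37.])]
top hub_cover 0.77 [436.23226399 -28.37896991  10.        ] [array([491.,  24.]), array([490., -82.]), array([382., -80.]), array([384.,  25.])]
top spray_can 0.75 [ 373.81928894 -455.83726148   10.        ] [array([ 367., -387.]), array([ 427., -411.]), array([ 383., -524.]), array([ 323., -499.])]
side tray 0.89 [558.73422512 280.95067881  10.        ] [array([681., 382.]), array([721., 162.]), array([438., 163.]), array([437., 372.])]
side shock 0.52 [435.05787583 -26.5684763   10.        ] [array([502.,   8.]), array([ 472., -112.]), array([367., -62.]), array([401.,  50.])]
side hub_cover 0.6 [434.00471007 -25.74528197  10.        ] [array([500., -70.]), array([ 398., -103.]), array([372.,  13.]), array([468.,  44.])]
side spray_can 0.97 [ 385.32426024 -516.4861632    10.        ] [array([ 411., -388.]), array([ 429., -657.]), array([ 353., -656.]), array([ 345., -390.])]
```

```bash
cat >> h.py <<'E'
def rows(p,rpy_deg=None,Rm=None):
    s=ctrl.read_state();T=toolT(s)
    Rt=R.from_euler('xyz',rpy_deg,degrees=True).as_matrix() if rpy_deg is not None else (Rm if Rm is not None else T[:3,:3])
    sh=T[:3,:3].T@(np.array(p)-T[:3,3])/40
    rv=R.from_matrix(T[:3,:3].T@Rt).as_rotvec(degrees=True)
    print('ROW',sh.round(3),rv.round(2),'dist',np.linalg.norm(sh)*40)
E
python3 -c "
from h import *
rows([583.3,-214.9,195],[180,0,-11])"
```

```text
ROW [-1.6455e+01  1.5541e+01  5.0000e-03] [-0.    0.   81.53] dist 905.3336704791592
```

```bash
python3 -m creep '-16.45 15.54 0 0 0 81.5 0;-16.45 15.54 0 0 0 81.5 0;-16.45 15.54 0 0 0 81.5 0;-16.45 15.54 0 0 0 81.5 0;-16.45 15.54 0 0 0 81.5 0;-16.45 15.54 0 0 0 81.5 0;-16.45 15.54 0 0 0 81.5 0;-16.45 15.54 0 0 0 81.5 0;-16.45 15.54 0 0 0 81.5 0;-16.45 15.54 0 0 0 81.5 0'; python3 -c "
from h import *
rows([583.3,-214.9,195],[180,0,-11])"
```

```text
clock: 2.53
eef_pos: [386.0, 230.3, 195.6]
tool_rot: [-3.141, -0.001, -0.025]
force: [1.3, 0.2, 0.1]
width: 85.7
ROW [5.2060e+00 1.1005e+01 9.0000e-03] [-0.06 -0.04  9.58] dist 486.9637655718939
```

```bash
python3 -m creep '5.2 11 0 0 0 9.6 0;5.2 11 0 0 0 9.6 0;5.2 11 0 0 0 9.6 0;5.2 11 0 0 0 9.6 0;5.2 11 0 0 0 9.6 0;5.2 11 0 0 0 9.6 0;5.2 11 0 0 0 9.6 0;5.2 11 0 0 0 9.6 0;5.2 11 0 0 0 9.6 0;5.2 11 0 0 0 9.6 0'; python3 -c "
from h import *
rows([583.3,-214.9,195],[180,0,-11])"
```

```text
clock: 3.37
eef_pos: [557.0, -150.0, 195.3]
tool_rot: [-3.141, -0.0, -0.186]
force: [1.2, 0.9, -0.3]
width: 85.2
ROW [0.948 1.473 0.008] [-0.03 -0.02  0.32] dist 70.055658806067
```

```bash
python3 -m creep '0.95 1.47 0 0 0 0.3 0;0.95 1.47 0 0 0 0.3 0;0.95 1.47 0 0 0 0.3 0;0.95 1.47 0 0 0 0.3 0'; python3 -c "
from h import *
print(ctrl.read_state()['force'],ctrl.read_state()['eef_pos'])
d=look('wrist');save(d,'w1.png',None,1.5)
for th in ('sleeve_grip','gauge_grip','block'):
  for b in ctrl.cut_out('wrist',th)[:1]:
    ys,xs=np.nonzero(b['pixels']);print(th,b['score'],b['rect'],cv2.minAreaRect(np.c_[xs,ys].astype(np.float32)))
print(proj(d,[583.3,-214.9,85]),proj(d,[585.7,-202.2,80]),proj(d,[599.6,-130.5,85]))
"
```

```text
clock: 3.7
eef_pos: [582.5, -215.1, 194.8]
tool_rot: [3.141, 0.0, -0.195]
force: [0.3, 0.8, -0.0]
width: 85.5
[ 0.32117217  0.84111907 -0.04808667] [ 582.45837182 -215.10704367  194.84675267]
sleeve_grip 0.85 [241.8, 164.8, 271.0, 197.9] ((256.4117736816406, 182.3529510498047), (32.249176025390625, 33.67612838745117), 2.7263107299804688)
gauge_grip 0.69 [232.9, 62.4, 283.9, 169.4] ((261.8730773925781, 114.53461456298828), (100.24772644042969, 54.903831481933594), 74.74488067626953)
block 0.94 [208.0, 165.0, 297.6, 305.6] ((255.0, 234.5), (137.0, 88.0), 90.0)
[254.74412865 177.73181411] [254.65025887 164.77710561] [254.42958757  91.74512791]
```

View pics/w1.png

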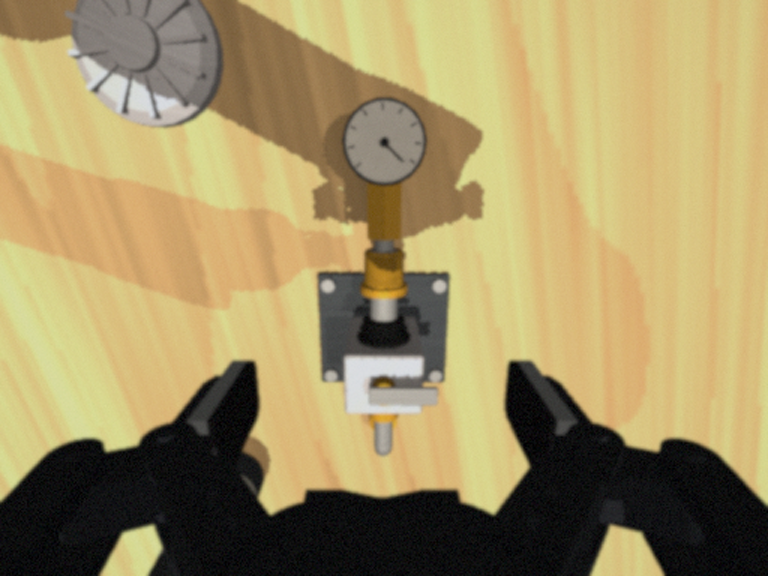

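```bash
python3 -c "
from h import *
d=look('wrist')
o=np.array([.191,.9816,0]);l=np.array([.9816,-.191,0]);ref=np.array([583.3,-214.9,0])
for n,u,v,z,off in [('dial',256,94,85,-86),('front',256,167,84,-13),('flange rear',256,197.5,88,19),('blockface',256,236.7,92,57),('baseplate front',256,181.3,6,None)]:
  p=atz(d,u,v,z);q=p-ref; print(n,p.round(1),'in',(-q@o).round(1),'expect',off,'lat',(q@l).round(1))
"
```

```text
dial [ 600.5 -128.1   85. ] in -88.5 expect -86 lat 0.3
front [ 587.  -199.4   84. ] in -15.9 expect -13 lat 0.6
flange rear [ 580.9 -231.3   88. ] in 16.6 expect 19 lat 0.8
blockface [ 572.6 -274.8   92. ] in 60.8 expect 57 lat 1.0
baseplate front [ 580.5 -235.1    6. ] in 20.3 expect None lat 1.1
```

```bash
python3 -c "
from h import *
rows([584.2,-213,72],[180,0,-11])"
```

```text
ROW [0.047 0.049 3.081] [-0.06  0.02  0.15] dist 123.26876436969145
```

```bash
python3 -c "
from h import *
for i in range(3):
  s=ctrl.read_state();print(s['clock'],s['eef_pos'],s['qd'].round(3))
  ctrl.get_image('side')
rows([584.2,-213,72],[180,0,-11])"
```

```text
3.95 [ 582.75084764 -210.879974    195.24201279] [-0.001 -0.001  0.007 -0.005  0.002  0.    -0.   ]
4.0 [ 582.83978726 -211.15851211  195.35966132] [ 0.002  0.001  0.005 -0.004  0.003 -0.001 -0.001]
4.05 [ 582.87765229 -211.42612973  195.39972811] [ 0.007  0.002  0.004 -0.005  0.001  0.001  0.001]
ROW [0.039 0.025 3.085] [-0.03 -0.01  0.1 ] dist 123.41384226981373
```

```bash
python3 -m creep '0 0 0 0 0 0 0;0 0 0 0 0 0 0;0 0 0 0 0 0 0;0 0 0 0 0 0 0'; python3 -c "
from h import *
print(ctrl.read_state()['eef_pos'])
d=look('wrist');save(d,'w2.png',(206,40,306,290),2.4);save(d,'w2.png',(156,60,356,210),4)
print(ctrl.read_state()['eef_pos'])
"
```

```text
clock: 4.43
eef_pos: [582.8, -212.9, 195.2]
tool_rot: [3.142, -0.0, -0.192]
force: [-0.4, -0.3, -0.0]
width: 85.4
[ 582.7536007  -212.89035028  195.20193985]
[ 582.7090059  -212.88239455  195.16795832]
```

View pics/w2.png

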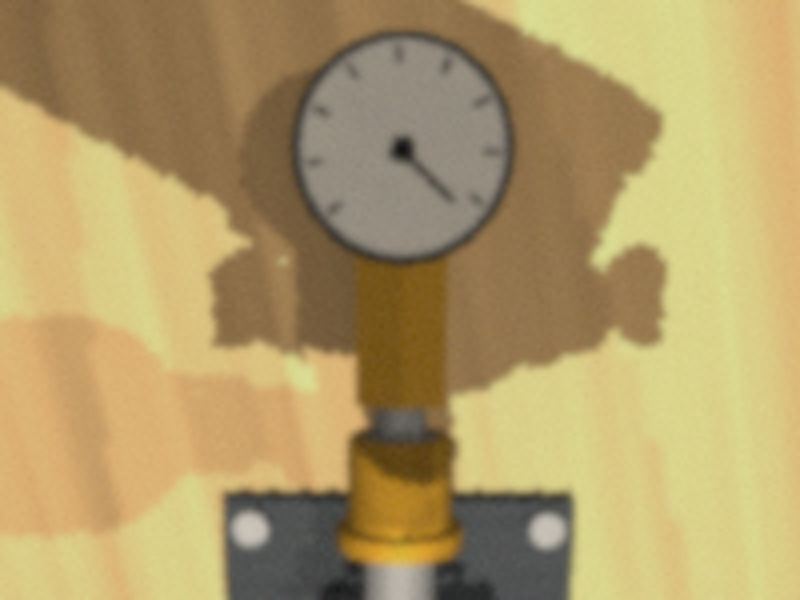

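```bash
python3 -c "
from h import *
d=look('wrist')
o=np.array([.191,.9816,0]);l=np.array([.9816,-.191,0]);ref=np.array([583.3,-214.9,0])
for n,u,v,z,off in [('dial',256.4,96.4,85,-86),('front',256,169,84,-13),('flange rear',256,200,88,19)]:
  p=atz(d,u,v,z);q=p-ref; print(n,p.round(1),'in',(-q@o).round(1),'expect',off,'lat',(q@l).round(1))
rows([583.9,-213.5,90],[180,0,-11])
"
```

```text
dial [ 600.7 -132.7   85. ] in -84.0 expect -86 lat 1.3
front [ 586.6 -203.9   84. ] in -11.5 expect -13 lat 1.1
flange rear [ 580.4 -236.4   88. ] in 21.7 expect 19 lat 1.2
ROW [0.032 0.007 2.629] [0.   0.   0.01] dist 105.16482167894611
```

```bash
python3 -c "
from h import *
rows([584.2,-216.6,51],[180,0,-11])
"
```

```text
ROW [0.054 0.082 3.604] [0.   0.   0.01] dist 144.21007172593693
```

```bash
python3 -m creep '0.05 0.08 0.8 0 0 0 0;0.05 0.08 1.6 0 0 0 0;0.05 0.08 2.3 0 0 0 0;0.05 0.08 2.6 0 0 0 0;0.05 0.08 2.6 0 0 0 0;0.05 0.08 2.6 0 0 0 0;0.05 0.08 2.6 0 0 0 0;0.05 0.08 2.6 0 0 0 0'; python3 -c "
from h import *
d=look('wrist');save(d,'w3.png',None,1.5)
print(ctrl.read_state()['eef_pos'])
"
```

```text
clock: 5.2
eef_pos: [585.5, -217.2, 93.1]
tool_rot: [3.141, -0.003, -0.192]
force: [-0.4, -0.3, 0.0]
width: 85.1
[ 585.36131466 -217.00330006   93.05013416]
```

View pics/w3.png

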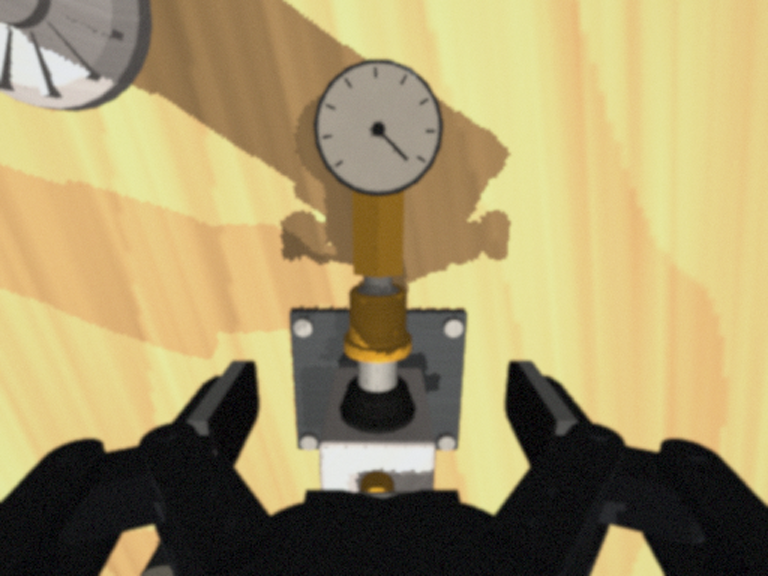

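```bash
python3 -c "
from h import *
d=look('wrist')
print(ctrl.read_state()['eef_pos'])
o=np.array([.191,.9816,0]);l=np.array([.9816,-.191,0]);ref=np.array([583.3,-214.9,0])
for n,u,v,z,off in [('dial',252,86,85,-86),('front',252,189.5,84,-13),('flange rear',252,240,88,19)]:
  p=atz(d,u,v,z);q=p-ref; print(n,p.round(1),'in',(-q@o).round(1),'expect',off,'lat',(q@l).round(1))
rows([584.0,-216.3,51],[180,0,-11])
"
```

```text
[ 585.14543594 -216.85283106   92.78652298]
dial [ 600.6 -133.2   85. ] in -83.5 expect -86 lat 1.4
front [ 587.5 -199.7   84. ] in -15.8 expect -13 lat 1.3
flange rear [ 580.5 -235.9   88. ] in 21.2 expect 19 lat 1.2
ROW [-0.034 -0.008  1.045] [ 0.02 -0.16  0.02] dist 41.805874567650804
```

```bash
python3 -m creep '-0.03 0 0.5 0 0 0 0;-0.03 0 0.9 0 0 0 0;-0.03 0 1.04 0 0 0 0;-0.03 0 1.04 0 0 0 0;-0.03 0 1.04 0 0 0 0;-0.03 0 1.04 0 0 0 0;-0.03 0 1.04 0 0 0 0;-0.03 0 1.04 0 0 0 0'; python3 -c "
from h import *
d=look('wrist');save(d,'w4.png',None,1.5)
for n in ('side',):
  e=look(n);save(e,'s4.png',(200,80,340,200),5)
rows([584.2,-216.2,51],[180,0,-11])
"
```

```text
clock: 5.97
eef_pos: [583.5, -216.5, 50.5]
tool_rot: [3.141, -0.001, -0.192]
force: [0.1, -0.8, -0.6]
width: 85.0
ROW [ 0.022 -0.008 -0.022] [ 0.   -0.05  0.01] dist 1.279571440283633
```

View pics/w4.png

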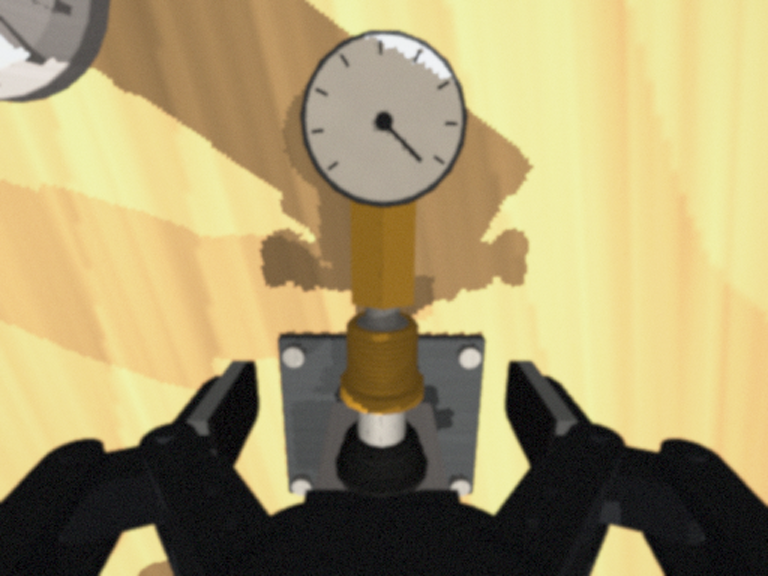

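View pics/s4.png

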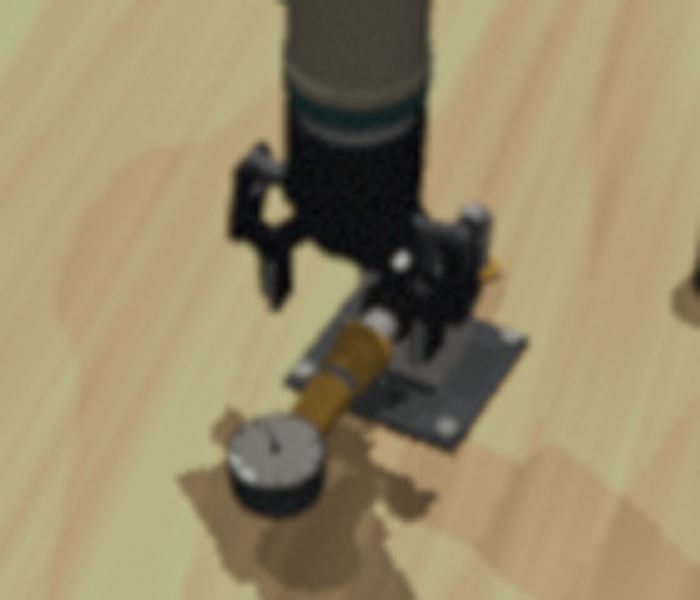

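```bash
python3 -c "
from h import *
s=ctrl.read_state();d=look('wrist');T=toolT(s);print(s['eef_pos'])
for p in [(0,0,-19),(0,11,-19),(0,-11,-19),(0,-13,-34),(0,13,-34),(0,19,-37),(0,-86,-34),(0,-13,-19)]:
  print(p,(proj(d,(T@np.append(p,1))[:3])*1.5).round(1))
"
```

```text
[ 583.26654272 -216.32528282   50.13382173]
(0, 0, -19) [380.4 343.9]
(0, 11, -19) [380.4 367.8]
(0, -11, -19) [380.4 319.1]
(0, -13, -34) [380.2 328.8]
(0, 13, -34) [380.3 390.8]
(0, 19, -37) [380.2 408.6]
(0, -86, -34) [380.1 117.5]
(0, -13, -19) [380.4 314.5]
```

```bash
python3 -m creep '0.02 0.02 -0.02 0 0 0 0;0.02 0.02 -0.02 0 0 0 0.3;0.02 0.02 -0.02 0 0 0 0.5;0.02 0.02 -0.02 0 0 0 0.6;0.02 0.02 -0.02 0 0 0 0.7;0.02 0.02 -0.02 0 0 0 1;0.02 0.02 -0.02 0 0 0 1;0.02 0.02 -0.02 0 0 0 1;0.02 0.02 -0.02 0 0 0 1;0.02 0.02 -0.02 0 0 0 1'; python3 -c "
from h import *
d=look('wrist');save(d,'w5.png',None,1.5)
print(ctrl.read_state())
"
```

```text
clock: 6.95
eef_pos: [583.5, -217.2, 50.4]
tool_rot: [3.142, 0.0, -0.192]
force: [-0.1, 0.9, -0.1]
width: -0.1
{'clock': 7.0, 'qpos': array([ 0.09927456,  0.79852334,  0.35499012,  1.72238427, -0.40027179,
        0.69306714,  0.47524815]), 'qd': array([-1.28717973e-04,  6.36072839e-04, -8.40184553e-04,  1.16595446e-06,
       -8.56066090e-04,  4.29722570e-04, -2.26220365e-05]), 'tau': array([-1.35337734e-03, -5.72177231e+01,  6.48731142e+00, -1.35779661e+01,
        8.77770624e-03,  1.98588001e-03,  2.82266745e-05]), 'eef_pos': array([ 583.51161859, -217.19002084,   50.3712252 ]), 'tool_rot': array([ 3.14158142e+00,  7.50517667e-05, -1.91836420e-01]), 'force': array([ 0.18874181, -1.3947836 , -0.03764257]), 'torque': array([0.01135604, 0.01738558, 0.000469  ]), 'width': 0.20255678804420107}
```

View pics/w5.png

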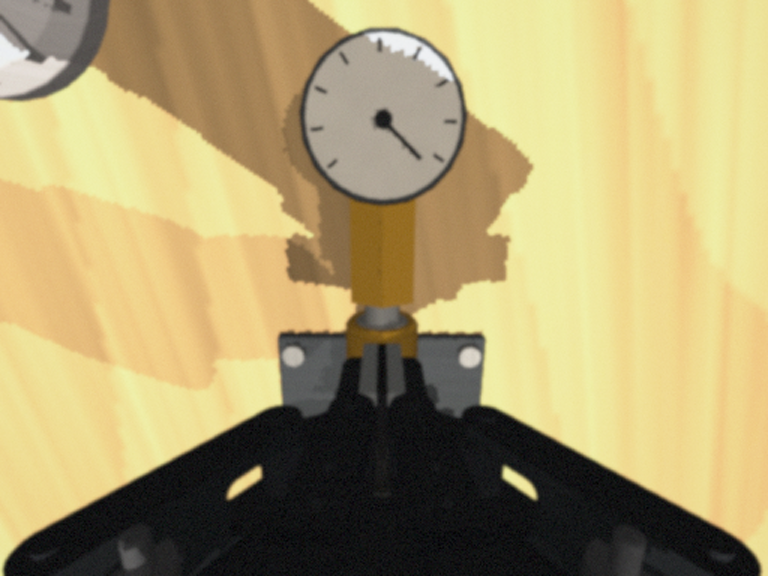

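```bash
python3 -c "
from h import *
s=ctrl.read_state();d=look('wrist');T=toolT(s);print(s['eef_pos'])
for p in [(0,0,0),(0,-11,0),(0,11,0),(0,-11,-19),(0,-11,-40),(0,0,-40),(0,11,-40)]:
  print(p,(proj(d,(T@np.append(p,1))[:3])*1.5).round(1))
e=look('side');save(e,'s5.png',(220,100,340,200),6)
e=look('top');save(e,'t5.png',(265,150,395,250),6)
"
```

```text
[ 583.51161859 -217.19002084   50.3712252 ]
(0, 0, 0) [380.5 326.4]
(0, -11, 0) [380.5 303.7]
(0, 11, 0) [380.5 348.4]
(0, -11, -19) [380.4 319.1]
(0, -11, -40) [380.2 340.4]
(0, 0, -40) [380.2 368. ]
(0, 11, -40) [380.2 394.5]
```

View pics/s5.png

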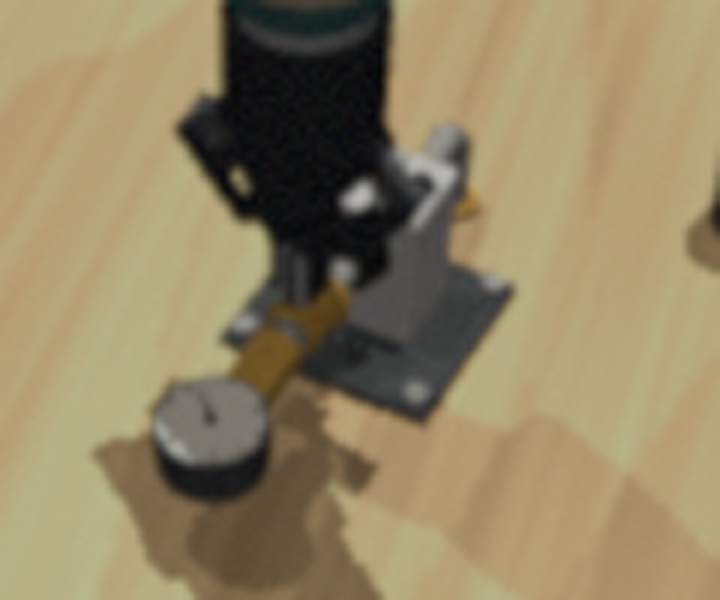

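View pics/t5.png

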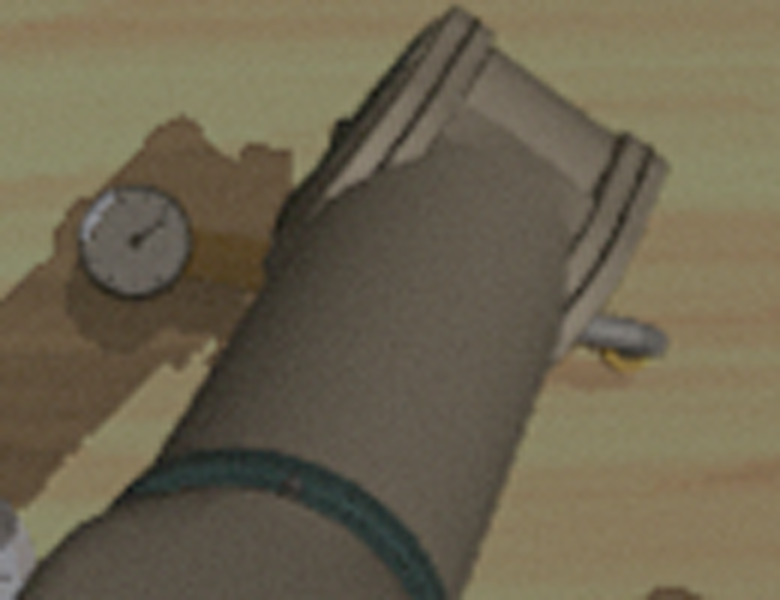

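```bash
python3 -c "
from h import *
d=look('side')
for z in (50,70,86,95): 
  p=proj(d,[583.5,-217.2,z]); print(z,p,(p-[220,100])*6)
d=look('wrist');s=ctrl.read_state();T=toolT(s)
print(ctrl.boxes_of('side','sleeve_grip'))
# depth at which tips (row 345 front edge y=-11) project
for z in range(0,-60,-5): print(z,(proj(d,(T@np.array([0,-11,z,1]))[:3])*1.5).round(0),(proj(d,(T@np.array([11,-11,z,1]))[:3])*1.5).round(0))
"
```

```text
50 [269.29368668 157.6147323 ] [295.76212007 345.68839378]
70 [269.39424473 152.88253637] [296.36546836 317.29521821]
86 [269.47664644 149.00476572] [296.85987864 294.02859433]
95 [269.52378453 146.78647812] [297.14270717 280.71886873]
[]
0 [381. 304.] [405. 304.]
-5 [381. 307.] [406. 307.]
-10 [381. 311.] [406. 311.]
-15 [380. 316.] [407. 316.]
-20 [380. 320.] [408. 320.]
-25 [380. 325.] [408. 325.]
-30 [380. 330.] [409. 330.]
-35 [380. 335.] [410. 335.]
-40 [380. 340.] [411. 340.]
-45 [380. 346.] [412. 346.]
-50 [380. 353.] [413. 353.]
-55 [380. 359.] [414. 359.]
```

```bash
python3 -c "
from h import *
d=look('side')
for sg in (1,-1):
  for z in (50,63,75,85,95,105):
    p=proj(d,np.array([583.3,-216.3,z])+sg*np.array([.98,-.19,0])*46); print(sg,z,p.round(1),((p-[200,80])*5).round())
"
```

```text
1 50 [255.7 152.5] [279. 362.]
1 63 [255.7 149.4] [278. 347.]
1 75 [255.6 146.5] [278. 333.]
1 85 [255.6 144.1] [278. 320.]
1 95 [255.6 141.6] [278. 308.]
1 105 [255.5 139.1] [278. 296.]
-1 50 [283.1 163.3] [416. 417.]
-1 63 [283.3 160.3] [417. 401.]
-1 75 [283.5 157.4] [417. 387.]
-1 85 [283.6 155. ] [418. 375.]
-1 95 [283.8 152.5] [419. 363.]
-1 105 [283.9 150. ] [420. 350.]
```

```bash
python3 -m creep '0 0 -0.3 0 0 0 0.6;0 0 -0.5 0 0 0 0.4;0 0 -0.5 0 0 0 0.3;0 0 -0.5 0 0 0 0.3;0 0 -0.5 0 0 0 0.3;0 0 -0.5 0 0 0 0.3';python3 -c "
from h import *
d=look('wrist');s=ctrl.read_state();T=toolT(s);print(s['eef_pos'],s['width'],s['force'])
save(d,'w6.png',None,1.5)
for z in (-73,-90,-106):
  for y in (-42,-38,0,38): print(y,z,(proj(d,(T@np.array([0,y,z,1]))[:3])*1.5).round(0),(proj(d,(T@np.array([40,y,z,1]))[:3])*1.5).round(0))
e=look('side');save(e,'s6.png',(200,80,340,200),5)
"
```

```text
clock: 7.85
eef_pos: [583.4, -217.0, 70.3]
tool_rot: [-3.141, 0.0, -0.192]
force: [0.2, 0.8, -0.2]
width: 59.7
[ 583.28875979 -217.01367117   70.15054765] 59.862474636509894 [ 0.12292924  0.01850271 -0.24084984]
-42 -73 [379. 284.] [532. 284.]
-38 -73 [379. 298.] [530. 298.]
0 -73 [380. 422.] [517. 422.]
38 -73 [380. 525.] [505. 525.]
-42 -90 [379. 305.] [558. 305.]
-38 -90 [379. 322.] [555. 322.]
0 -90 [379. 462.] [537. 462.]
38 -90 [379. 576.] [523. 576.]
-42 -106 [379. 334.] [592. 334.]
-38 -106 [379. 353.] [588. 353.]
0 -106 [379. 513.] [563. 513.]
38 -106 [379. 638.] [544. 638.]
```

View pics/w6.png

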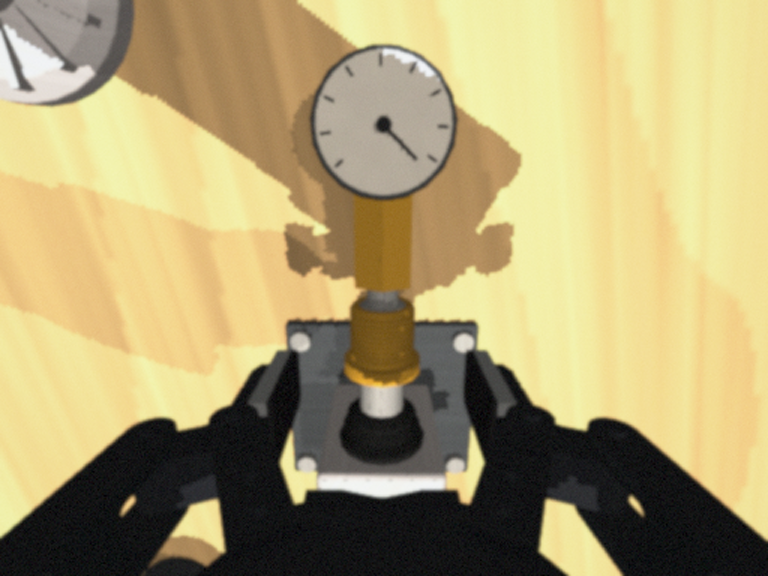

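View pics/s6.png

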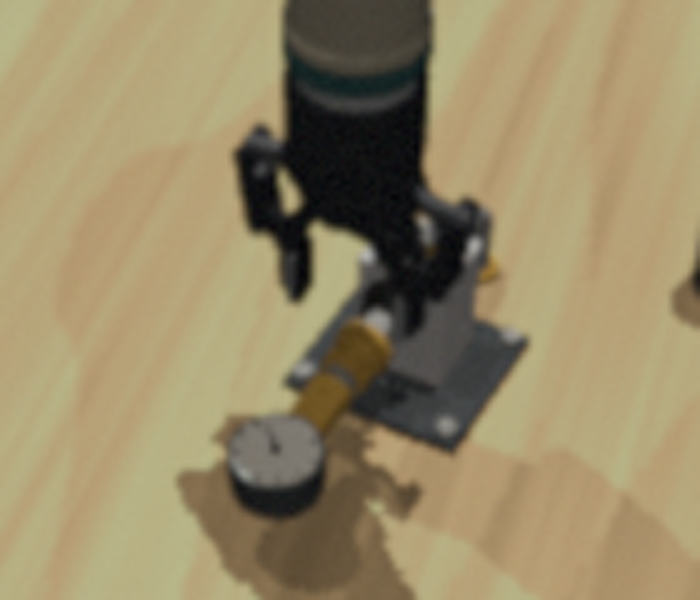

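```bash
python3 -m creep '0.01 0 0.5 0 0 0 0.3;0.01 0 1 0 0 0 0.3;0.01 0 1.15 0 0 0 0.3;0.01 0 1.15 0 0 0 0.3;0.01 0 1.15 0 0 0 0.3;0.01 0 1.15 0 0 0 0.3';python3 -c "
from h import *
d=look('wrist');s=ctrl.read_state();T=toolT(s);print(s['eef_pos'],s['width'],s['force'])
save(d,'w7.png',None,1.5)
e=look('side');save(e,'s7.png',(200,80,340,200),5)
"
```

```text
clock: 8.45
eef_pos: [584.6, -217.7, 25.3]
tool_rot: [3.141, -0.001, -0.192]
force: [0.7, -0.4, 0.0]
width: 59.8
[ 584.73163981 -217.7399395    25.4464267 ] 59.79088505091174 [ 0.73785082  0.21632579 -0.07428149]
```

View pics/w7.png

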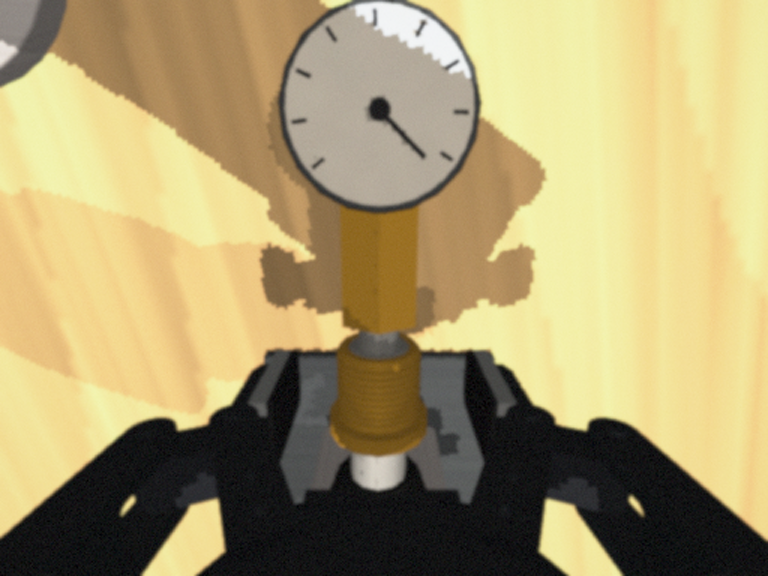

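View pics/s7.png

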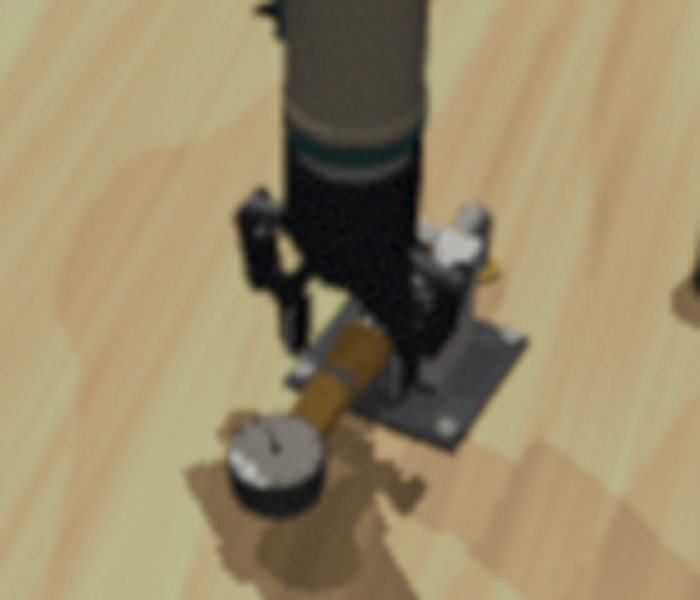

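```bash
python3 -c "
from h import *
d=look('wrist');s=ctrl.read_state();T=toolT(s);print(s['eef_pos'])
for z in (-36,-40,-44,-48):
  for y in (-11,): print(y,z,(proj(d,(T@np.array([30,y,z,1]))[:3])*1.5).round(0),(proj(d,(T@np.array([-30,y,z,1]))[:3])*1.5).round(0))
o=np.array([.191,.9816,0]);g=np.array([584.3,-216.1,0])
for off,z in ((-13,84),(-13,70),(19,88),(19,70),(-86,85)):
  print(off,z,(proj(d,g-o*off+[0,0,z])*1.5).round(0))
"
```

```text
[ 584.64567718 -217.52145649   25.39566683]
-11 -36 [462. 336.] [298. 336.]
-11 -40 [464. 340.] [296. 340.]
-11 -44 [466. 345.] [294. 345.]
-11 -48 [468. 350.] [292. 350.]
-13 84 [378. 355.]
-13 70 [378. 337.]
19 88 [378. 449.]
19 70 [378. 417.]
-86 85 [378. 102.]
```

```bash
python3 -m creep '-0.03 -0.04 0.18 0 0 0 0.3;-0.03 -0.04 0.18 0 0 0 0.3;-0.03 -0.04 0.18 0 0 0 0.3;-0.03 -0.04 0.18 0 0 0 0.45;-0.03 -0.04 0.18 0 0 0 0.55;-0.03 -0.04 0.18 0 0 0 0.6;-0.03 -0.04 0.18 0 0 0 0.65;-0.03 -0.04 0.18 0 0 0 1;-0.03 -0.04 0.18 0 0 0 1;-0.03 -0.04 0.18 0 0 0 1';python3 -c "
from h import *
d=look('wrist');s=ctrl.read_state();T=toolT(s);print(s['eef_pos'],s['width'],s['force'],s['torque'])
save(d,'w8.png',None,1.5)
"
```

```text
clock: 9.43
eef_pos: [583.9, -215.7, 17.6]
tool_rot: [3.141, -0.002, -0.192]
force: [1.9, -0.6, 3.2]
width: 29.0
[ 583.85617205 -215.71609918   17.61797491] 29.037341924967635 [ 1.52333349 -0.77701974  2.01107831] [-0.05254676 -0.37953085 -0.19791432]
```

View pics/w8.png

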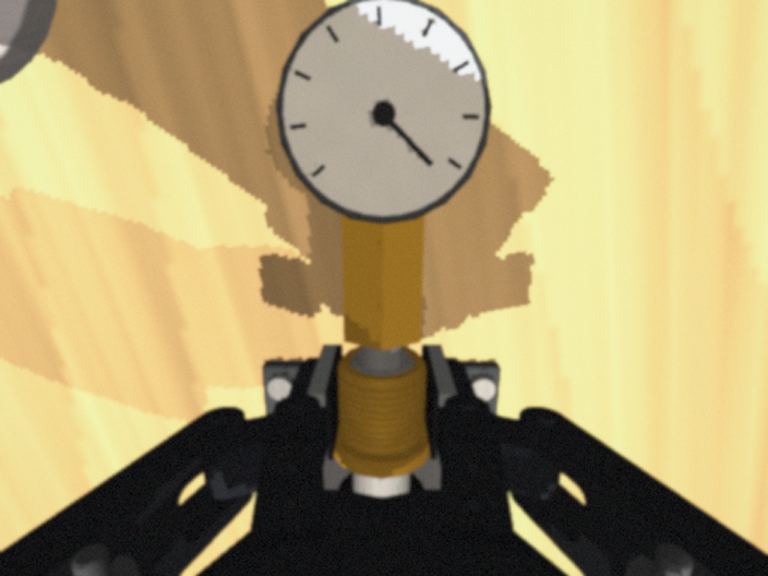

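```bash
python3 -m creep '0 0.025 0 0 0 0 1;0 0.05 0 0 0 0 1;0 0.075 0 0 0 0 1;0 0.1 0 0 0 0 1;0 0.1 0 0 0 0 1;0 0.1 0 0 0 0 1';python3 -m creep '0 0.025 0 0 0 0 1;0 0.05 0 0 0 0 1;0 0.05 0 0 0 0 1;0 0.05 0 0 0 0 1'; python3 -m creep '0 0.025 0 0 0 0 1;0 0.05 0 0 0 0 1;0 0.05 0 0 0 0 1;0 0.05 0 0 0 0 1'
```

```text
clock: 9.98
eef_pos: [583.5, -217.3, 17.6]
tool_rot: [-3.139, -0.001, -0.191]
force: [2.1, 5.1, 5.7]
width: 29.2
clock: 10.32
eef_pos: [583.1, -219.0, 17.6]
tool_rot: [-3.139, -0.001, -0.191]
force: [3.4, 4.4, 6.6]
width: 29.2
clock: 10.65
eef_pos: [582.8, -220.7, 17.6]
tool_rot: [-3.138, -0.001, -0.191]
force: [2.0, 5.3, 6.0]
width: 29.1
```

```bash
python3 -m creep '0 0.025 0 0 0 0 1;0 0.05 0 0 0 0 1;0 0.05 0 0 0 0 1;0 0.05 0 0 0 0 1';python3 -c "
from h import *
d=look('wrist');s=ctrl.read_state();print(s['eef_pos'],s['width'],s['force'],s['torque'])
save(d,'w9.png',None,1.5)
"
```

```text
clock: 10.98
eef_pos: [582.5, -222.4, 17.6]
tool_rot: [-3.138, -0.001, -0.191]
force: [2.4, 5.6, 5.4]
width: 28.9
[ 582.50642425 -222.36036135   17.61981814] 28.979432182963347 [2.38083906 5.88539017 5.30177091] [ 0.98154508 -0.59591096 -0.35272509]
```

View pics/w9.png

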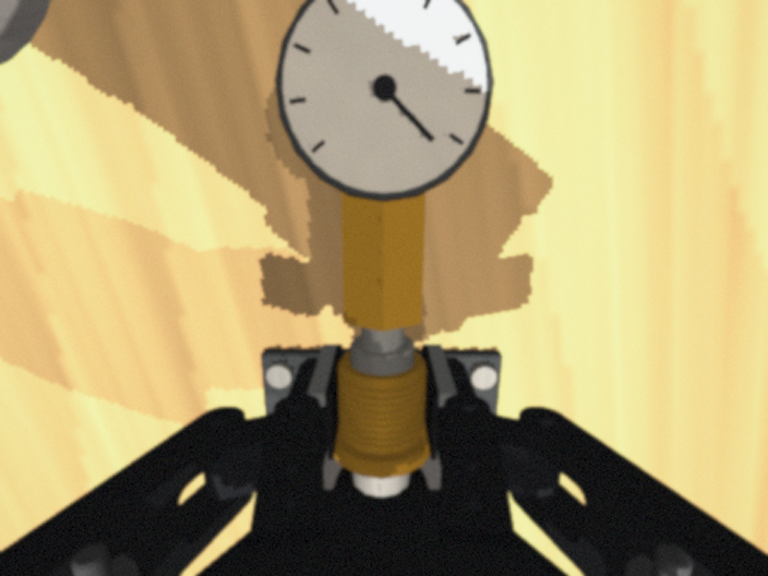

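```bash
for i in 1; do python3 -m creep '0 0.02 0 0 0 0 1;0 0.04 0 0 0 0 1;0 0.04 0 0 0 0 1;0 0.04 0 0 0 0 1'; done; python3 -m creep '0 0.02 0 0 0 0 1;0 0.04 0 0 0 0 1;0 0.04 0 0 0 0 1;0 0.04 0 0 0 0 1'
```

```text
clock: 11.37
eef_pos: [582.2, -223.7, 17.6]
tool_rot: [-3.138, -0.001, -0.191]
force: [1.7, 6.4, 6.5]
width: 28.8
clock: 11.7
eef_pos: [581.9, -225.1, 17.6]
tool_rot: [-3.137, -0.001, -0.191]
force: [2.7, 6.5, 6.0]
width: 29.2
```

```bash
python3 -c "
from h import *
d=look('wrist');s=ctrl.read_state();print(s['eef_pos'],s['width'],s['force'],s['torque'])
save(d,'w10.png',None,1.5)
"
```

```text
[ 581.91610167 -225.0490904    17.60966603] 29.123284470857193 [4.40727088 5.75292845 6.21118493] [ 1.1157816  -0.61332519 -0.34245925]
```

View pics/w10.png

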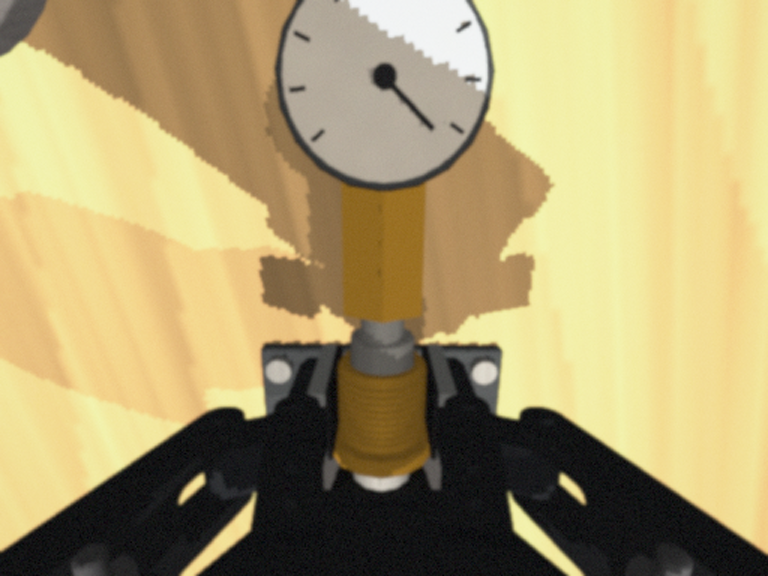

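```bash
python3 -m creep '0 0.03 0 0 0 0 1;0 0.03 0 0 0 0 1;0 0.03 0 0 0 0 1'; python3 -m creep '0 0.03 0 0 0 0 1;0 0.03 0 0 0 0 1;0 0.03 0 0 0 0 1';python3 -c "
from h import *
d=look('wrist');s=ctrl.read_state();print(s['eef_pos'],s['width'],s['force'],s['torque'])
save(d,'w11.png',None,1.5)
"
```

```text
clock: 12.0
eef_pos: [581.7, -226.3, 17.6]
tool_rot: [-3.137, -0.001, -0.191]
force: [1.7, 6.5, 7.3]
width: 28.9
clock: 12.25
eef_pos: [581.4, -227.7, 17.6]
tool_rot: [-3.138, -0.001, -0.191]
force: [3.0, 5.8, 5.9]
width: 29.0
[ 581.40908773 -227.67225725   17.60041158] 29.036653511122847 [3.3051558  5.61829077 6.96677792] [ 1.03794907 -0.63254442 -0.35336833]
```

View pics/w11.png

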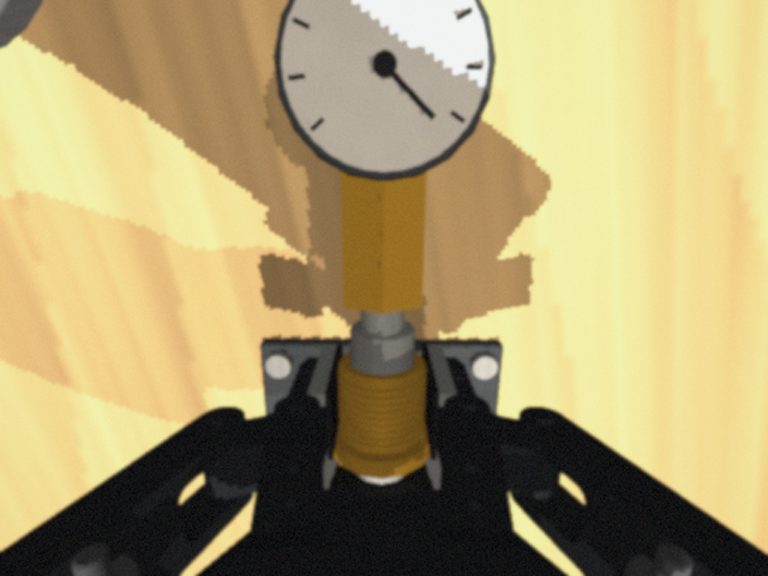

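```bash
python3 -m creep '0 0.03 0 0 0 0 1;0 0.03 0 0 0 0 1;0 0.03 0 0 0 0 1'; python3 -m creep '0 0.03 0 0 0 0 1;0 0.03 0 0 0 0 1;0 0.03 0 0 0 0 1';python3 -c "
from h import *
d=look('wrist');s=ctrl.read_state();print(s['eef_pos'],s['width'],s['force'],s['torque'])
save(d,'w12.png',None,1.5)
"
```

```text
clock: 12.55
eef_pos: [581.2, -228.7, 17.6]
tool_rot: [-3.137, -0.001, -0.19]
force: [2.1, 6.3, 6.0]
width: 28.9
clock: 12.8
eef_pos: [580.9, -230.0, 17.6]
tool_rot: [-3.138, -0.001, -0.191]
force: [2.9, 6.0, 5.3]
width: 29.2
[ 580.93952956 -230.12628909   17.64822505] 29.35897149685562 [3.26063167 5.8045137  6.8406461 ] [ 0.97451149 -0.53579509 -0.32243341]
```

View pics/w12.png

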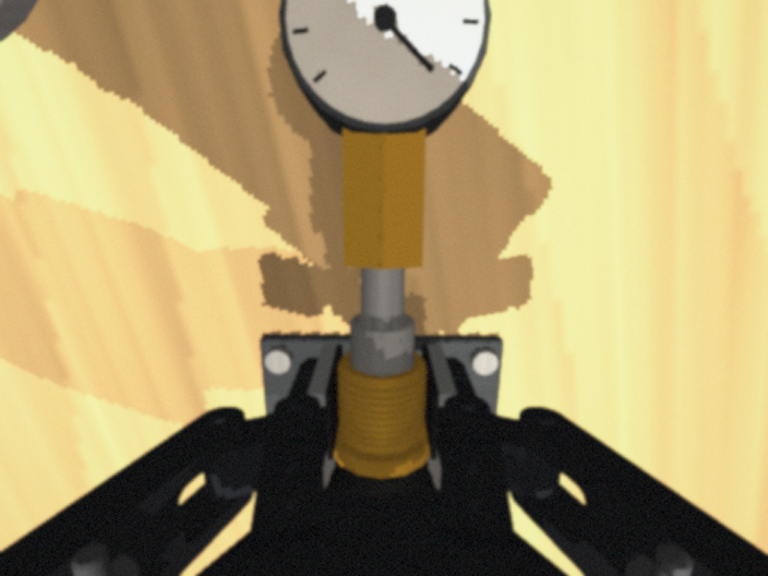

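```bash
python3 -m creep '0 0 0 0 0 0 1;0 0 0 0 0 0 1;0 0 0 0 0 0 1;0 0 0 0 0 0 1;0 0 0 0 0 0 1;0 0 0 0 0 0 1;0 -0.03 0 0 0 0 1;0 -0.06 0 0 0 0 1;0 -0.06 0 0 0 0 1';python3 -c "
from h import *
d=look('wrist');s=ctrl.read_state();print(s['eef_pos'],s['width'],s['force'],s['torque'])
save(d,'w13.png',None,1.5)
"
```

```text
clock: 13.6
eef_pos: [581.1, -229.1, 17.6]
tool_rot: [-3.14, -0.001, -0.191]
force: [2.6, 4.7, 6.1]
width: 29.3
[ 581.14582575 -229.13463946   17.63283949] 28.88553400183296 [1.93119319 3.77468663 6.04605141] [ 0.65546491 -0.57915463 -0.27117903]
```

View pics/w13.png

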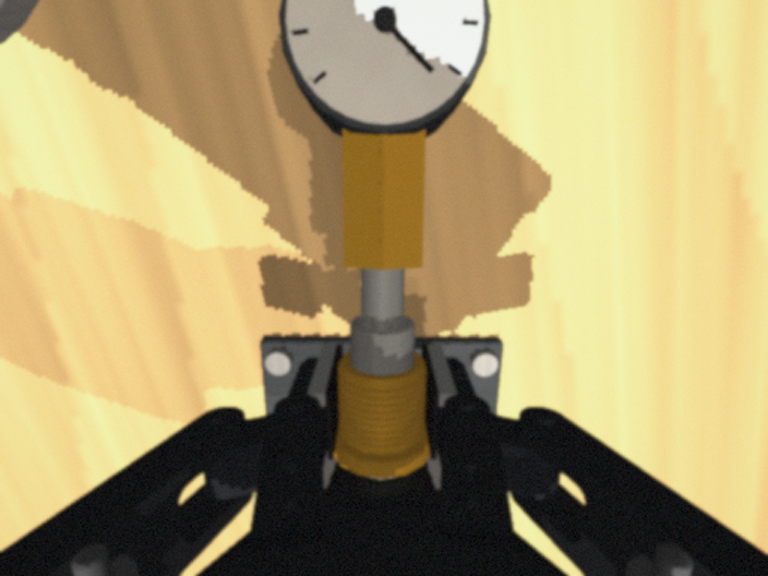

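```bash
python3 -m creep '0 0 0 0 0 0 0.6;0 0 0 0 0 0 0.4;0 0 0 0 0 0 0.3;0 0 0 0 0 0 0.3;0 0 0 0 0 0 0.3;0 0 0 0 0 0 0.3';python3 -c "
from h import *
d=look('wrist');s=ctrl.read_state();print(s['eef_pos'],s['width'],s['force'],s['torque'])
save(d,'w14.png',None,1.5)
e=look('side');save(e,'s14.png',(200,80,340,200),5)
"
```

```text
clock: 14.15
eef_pos: [579.7, -231.0, 17.0]
tool_rot: [3.141, 0.001, -0.192]
force: [-0.7, 0.6, 0.2]
width: 59.9
[ 579.82689998 -230.86607426   17.02321398] 59.34870637818375 [ 0.2546599  -0.36420227  0.06166776] [ 0.00197764 -0.00428559  0.02196884]
```

View pics/w14.png

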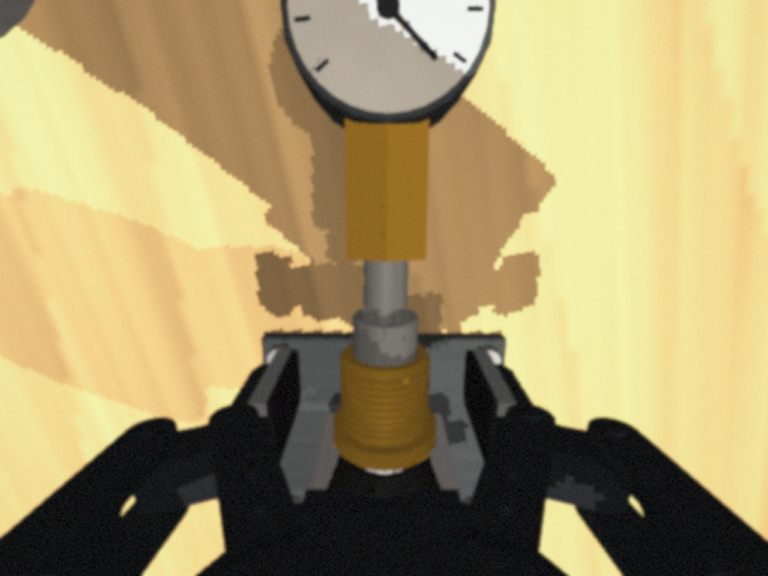

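View pics/s14.png

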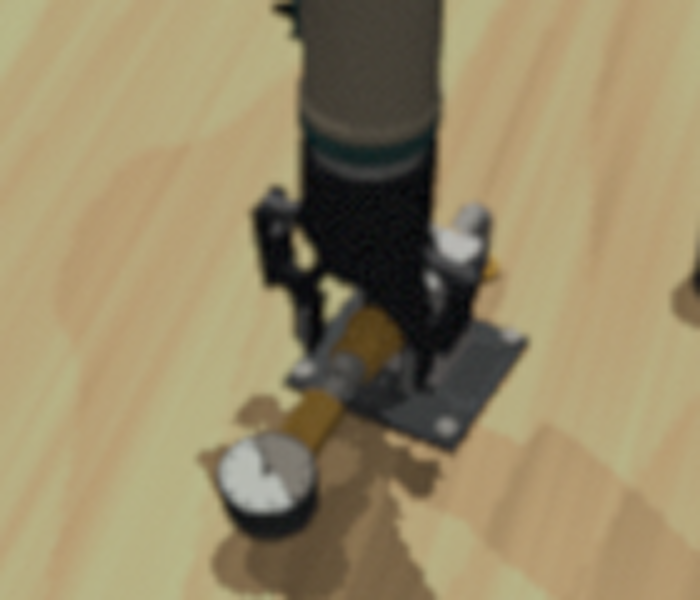

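```bash
python3 -c "
from h import *
w=look('wrist');e=look('side')
o=np.array([.191,.9816,0]);l=np.array([.9816,-.191,0]);g=np.array([584.3,-216.1,0])
def tri(a,b):
  o1,r1=a;o2,r2=b
  A=np.c_[r1,-r2];t=np.linalg.lstsq(A,o2-o1,rcond=None)[0];p=o1+r1*t[0];q=o2+r2*t[1];return (p+q)/2,np.linalg.norm(p-q)
def pl(d,u,v):
  c,r=ray(d,u,v);t=((g-c)@l)/(r@l);p=c+r*t;return p
su,sv=268/5+199.6,480/5+79.6
p,gap=tri(ray(w,388/1.5,6/1.5),ray(e,su,sv))
print('tri now',p,gap,'out',(p-g)@o,'lat',(p-g)@l)
p,gap=tri(ray(w,388/1.5,6/1.5),ray(e,su,sv))
su0,sv0=276/5+199.6,447/5+79.6
q=atz(e,su0,sv0,85);print('before side',q,(q-g)@o,(q-g)@l)
for z in (60,65,70,75,80,85):
  a=atz(w,388/1.5,6/1.5,z);b=atz(e,su,sv,z);h=atz(w,386/1.5,258/1.5,z);print(z,'w out',((a-g)@o).round(1),'s out',((b-g)@o).round(1),((b-g)@l).round(1),'hexend',((h-g)@o).round(1))
"
```

```text
tri now [ 602.34930057 -121.44410789   67.45248625] 2.16017299302675 out 96.36164010722197 lat -0.36208195099206786
before side [ 599.62279914 -131.50868976   85.        ] 85.96148476390088 -1.116080615120843
60 w out 99.1 s out 90.5 1.9 hexend 26.6
65 w out 97.5 s out 94.2 -0.3 hexend 27.8
70 w out 96.0 s out 98.0 -2.5 hexend 28.9
75 w out 94.5 s out 101.7 -4.8 hexend 30.1
80 w out 93.0 s out 105.4 -7.0 hexend 31.3
85 w out 91.5 s out 109.2 -9.2 hexend 32.4
```

```bash
python3 -c "
from h import *
rows([593.3,-168.0,17],[180,0,-11]);rows([593.3,-168.0,8],[180,0,-11])"
```

```text
ROW [ 0.027 -1.604  0.003] [0.   0.01 0.01] dist 64.18455206453076
ROW [ 0.027 -1.604  0.228] [0.   0.01 0.01] dist 64.83049806877648
```

```bash
python3 -m creep '0.03 -0.2 0 0 0 0 0.3;0.03 -0.5 0 0 0 0 0.3;0.03 -0.8 0 0 0 0 0.3;0.03 -1.1 0.05 0 0 0 0.3;0.03 -1.3 0.1 0 0 0 0.3;0.03 -1.5 0.15 0 0 0 0.3;0.03 -1.6 0.2 0 0 0 0.3;0.03 -1.6 0.22 0 0 0 0.3;0.03 -1.6 0.22 0 0 0 0.3;0.03 -1.6 0.22 0 0 0 0.3';python3 -m creep '0 0 0 0 0 0 0.3;0 0 0 0 0 0 0.3';python3 -c "
from h import *
d=look('wrist');s=ctrl.read_state();print(s['eef_pos'],s['width'],s['force'],s['torque'])
save(d,'w15.png',None,1.5)
e=look('side');save(e,'s15.png',(200,80,340,200),5)
"
```

```text
clock: 15.18
eef_pos: [593.2, -169.1, 8.4]
tool_rot: [3.141, -0.0, -0.193]
force: [0.0, -0.2, 0.4]
width: 59.6
clock: 15.35
eef_pos: [593.4, -169.1, 8.5]
tool_rot: [3.141, -0.0, -0.193]
force: [0.3, -0.8, 0.5]
width: 59.9
[ 593.38941008 -168.87006276    8.51265663] 59.98509640440964 [-0.40058345 -0.03923894  0.08721268] [-0.04636522 -0.02157929  0.02941961]
```

View pics/w15.png

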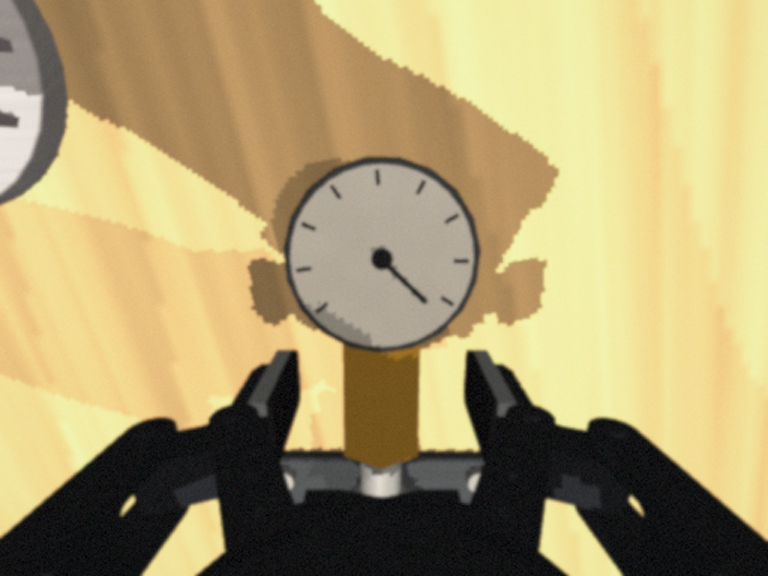

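View pics/s15.png

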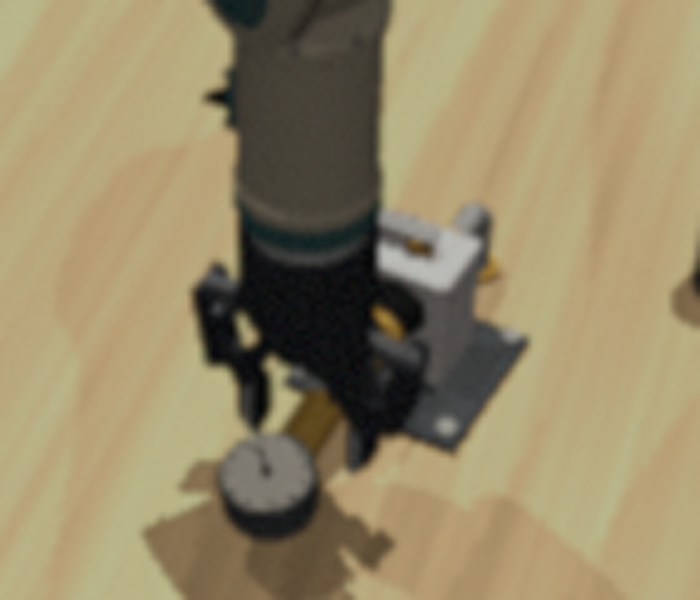

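```bash
python3 -m creep '0 0 0 0 0 0 0.45;0 0 0 0 0 0 0.55;0 0 0 0 0 0 0.6;0 0 0 0 0 0 0.65;0 0 0 0 0 0 0.7;0 0 0 0 0 0 1;0 0 0 0 0 0 1;0 0 0 0 0 0 1;0 0 0 0 0 0 1';python3 -c "
from h import *
d=look('wrist');s=ctrl.read_state();print(s['eef_pos'],s['width'],s['force'],s['torque'])
save(d,'w16.png',None,1.5)
"
```

```text
clock: 16.2
eef_pos: [593.6, -168.0, 8.5]
tool_rot: [-3.141, -0.0, -0.192]
force: [0.4, 0.0, 2.1]
width: 23.2
[ 593.66795065 -168.04111437    8.48978012] 23.17366790305532 [0.49750899 0.16182411 2.06544491] [ 0.06106786 -0.04926174 -0.00329759]
```

View pics/w16.png

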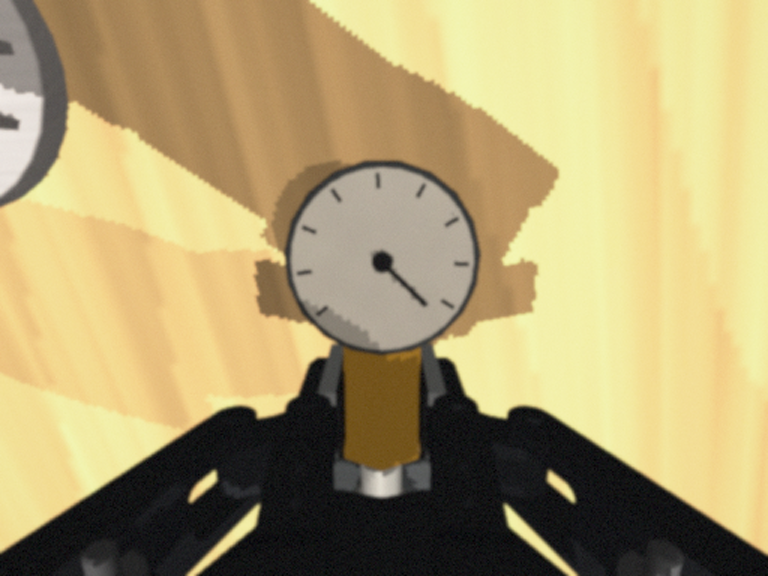

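```bash
python3 -m creep '0 -0.05 0 0 0 0 1;0 -0.1 0 0 0 0 1;0 -0.15 0 0 0 0 1;0 -0.15 0 0 0 0 1'; python3 -m creep '0 -0.05 0 0 0 0 1;0 -0.1 0 0 0 0 1;0 -0.15 0 0 0 0 1;0 -0.15 0 0 0 0 1'
```

```text
clock: 16.58
eef_pos: [594.4, -163.5, 8.4]
tool_rot: [3.14, -0.0, -0.192]
force: [-0.1, -4.6, 0.1]
width: 22.9
clock: 16.92
eef_pos: [595.7, -154.0, 8.0]
tool_rot: [-3.139, 0.001, -0.19]
force: [-0.4, 0.9, -0.0]
width: 23.1
```

```bash
python3 -m creep '0 -0.08 0 0 0 0 1;0 -0.16 0 0 0 0 1;0 -0.25 0 0 0 0 1;0 -0.35 0 0 0 0 1;0 -0.45 0 0 0 0 1;0 -0.5 0 0 0 0 1;0 -0.5 0 0 0 0 1;0 -0.5 0 0 0 0 1'; python3 -c "
from h import *
d=look('wrist');s=ctrl.read_state();print(s['eef_pos'],s['width'],s['force'],s['torque'])
save(d,'w17.png',None,1.5)
e=look('side');save(e,'s17.png',(200,80,340,200),5)
"
```

```text
clock: 17.58
eef_pos: [599.6, -136.6, 8.4]
tool_rot: [3.142, 0.0, -0.191]
force: [-0.4, -0.3, -1.3]
width: 23.0
[ 599.53654526 -136.91789216    8.40052765] 23.154414133489688 [ 0.0457842  -0.42950844 -1.91285589] [-0.13837844  0.01875707 -0.00824095]
```

View pics/w17.png

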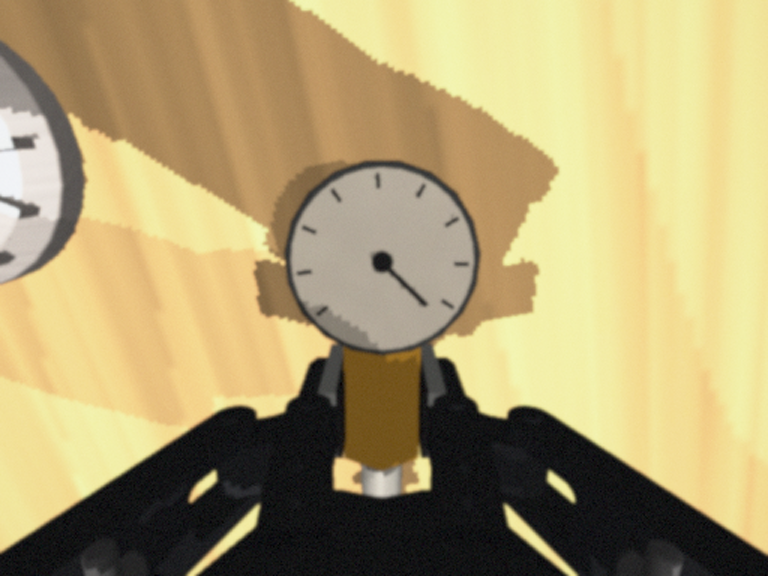

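View pics/s17.png

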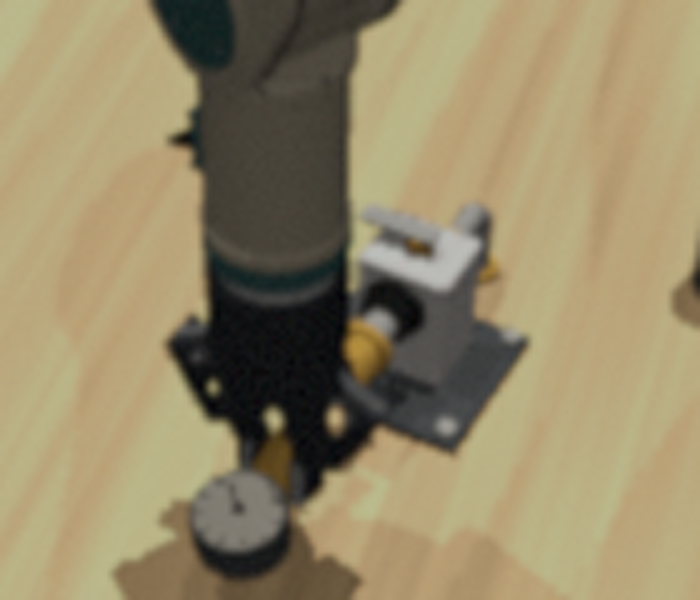

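```bash
python3 -m creep '0 -0.2 0 0 0 0 1;0 -0.5 0 0 0 0 1;0 -0.9 0 0 0 0 1;0 -1.3 -0.5 0 0 0 1;0 -1.6 -1.2 0 0 0 1;0 -1.6 -2 0 0 0 1;0 -1.6 -2.6 0 0 0 1;0 -1.6 -3 0 0 0 1;0 -1.6 -3 0 0 0 1;0 -1.6 -3 0 0 0 1'; python3 -m creep '0 0 0 0 0 0 1;0 0 0 0 0 0 1;0 0 0 0 0 0 1'; python3 -c "
from h import *
d=look('wrist');s=ctrl.read_state();print(s['eef_pos'],s['width'],s['force'],s['torque'])
save(d,'w18.png',None,1.5)
e=look('side');save(e,'s18.png',(200,80,340,200),5)
"
```

```text
clock: 18.52
eef_pos: [612.2, -72.5, 128.8]
tool_rot: [-3.141, -0.001, -0.19]
force: [0.3, 0.1, -2.6]
width: 23.1
clock: 18.77
eef_pos: [610.7, -73.5, 126.8]
tool_rot: [3.141, 0.003, -0.192]
force: [0.6, -0.2, -1.6]
width: 23.4
[610.93401113 -73.73871808 126.9952429 ] 22.926357557310734 [ 0.05954272 -0.84919979 -3.0634786 ] [-0.08831761  0.0086655   0.021958  ]
```

View pics/w18.png

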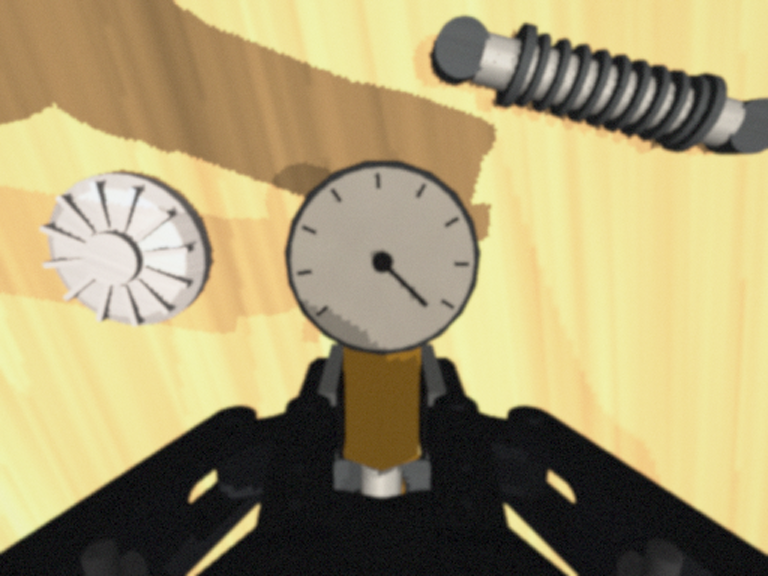

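View pics/s18.png

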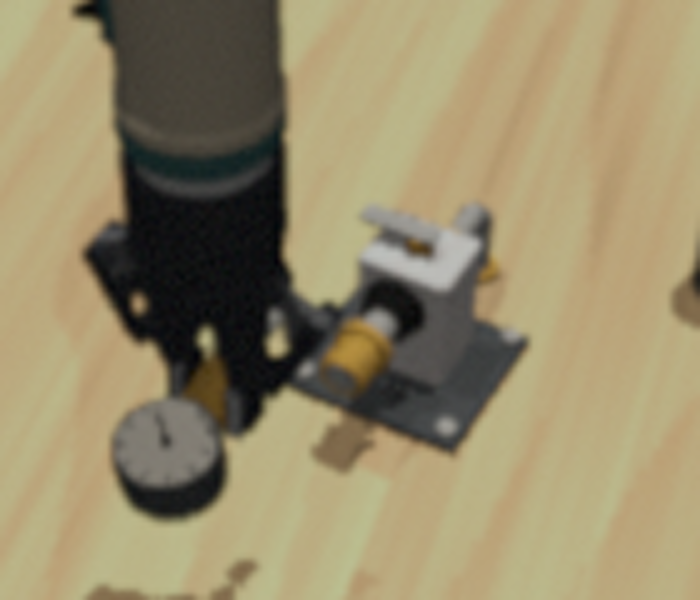

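```bash
python3 -c "
from h import *
E=[-171.5,0,1.5];Rm=R.from_euler('xyz',E,degrees=True).as_matrix()
t=np.array([560,273,110])-Rm@[0,0,-51.5];print(t)
rows(t,E)"
```

```text
[559.80073624 280.60957617  59.06568304]
ROW [-2.948 -8.454  1.708] [  8.47  -0.81 -12.49] dist 364.59455920525585
```

```bash
python3 -m creep '-0.3 -0.85 0 1 0 -1.5 1;-0.75 -2.1 0.2 3 0 -4 1;-1.2 -3.4 0.5 5 -0.5 -7 1;-1.6 -4.7 0.8 7 -0.8 -10 1;-2.1 -6 1.1 8.5 -0.8 -12.5 1;-2.5 -7.2 1.4 8.5 -0.8 -12.5 1;-2.8 -8 1.6 8.5 -0.8 -12.5 1;-2.95 -8.45 1.7 8.5 -0.8 -12.5 1;-2.95 -8.45 1.7 8.5 -0.8 -12.5 1;-2.95 -8.45 1.7 8.5 -0.8 -12.5 1'; python3 -m creep '0 0 0 0 0 0 1;0 0 0 0 0 0 1;0 0 0 0 0 0 1;0 0 0 0 0 0 1;0 0 0 0 0 0 1;0 0 0 0 0 0 1'; python3 -c "
from h import *
d=look('wrist');s=ctrl.read_state();print(s['eef_pos'],s['tool_rot'],s['width'],s['force'],s['torque'])
save(d,'w19.png',None,1.5)
e=look('side');save(e,'s19.png',(130,180,330,384),3.9)
e=look('top');save(e,'t19.png',(100,130,260,270),4)
"
```

```text
clock: 19.7
eef_pos: [554.8, 292.1, 58.2]
tool_rot: [-2.986, 0.004, 0.039]
force: [-0.6, 3.2, -3.1]
width: 23.2
clock: 20.2
eef_pos: [561.0, 279.3, 60.7]
tool_rot: [-2.993, -0.003, 0.025]
force: [0.2, -0.3, -2.4]
width: 23.3
[560.7989416  279.59822315  60.63303227] [-2.99284672e+00 -2.56626862e-03  2.52270081e-02] 23.414862095545022 [-0.51590687  0.11904281 -1.89528216] [-0.28167685  0.00226525 -0.02312971]
```

View pics/w19.png

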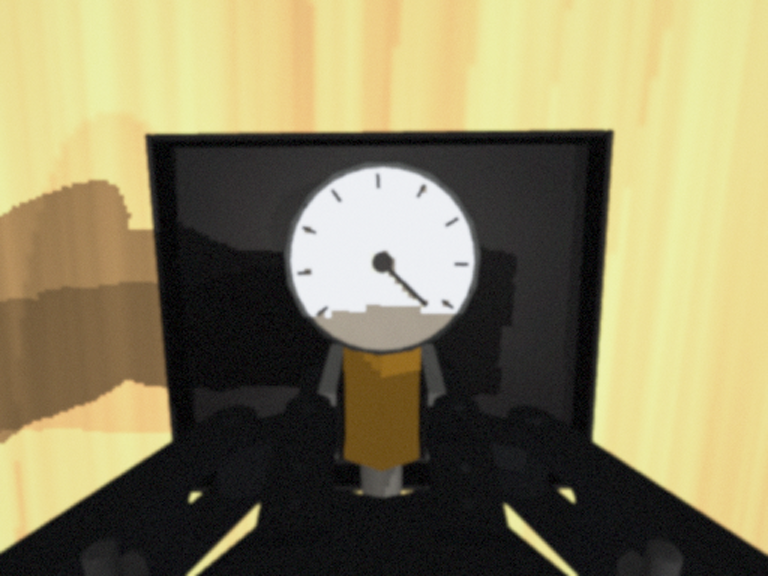

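View pics/s19.png

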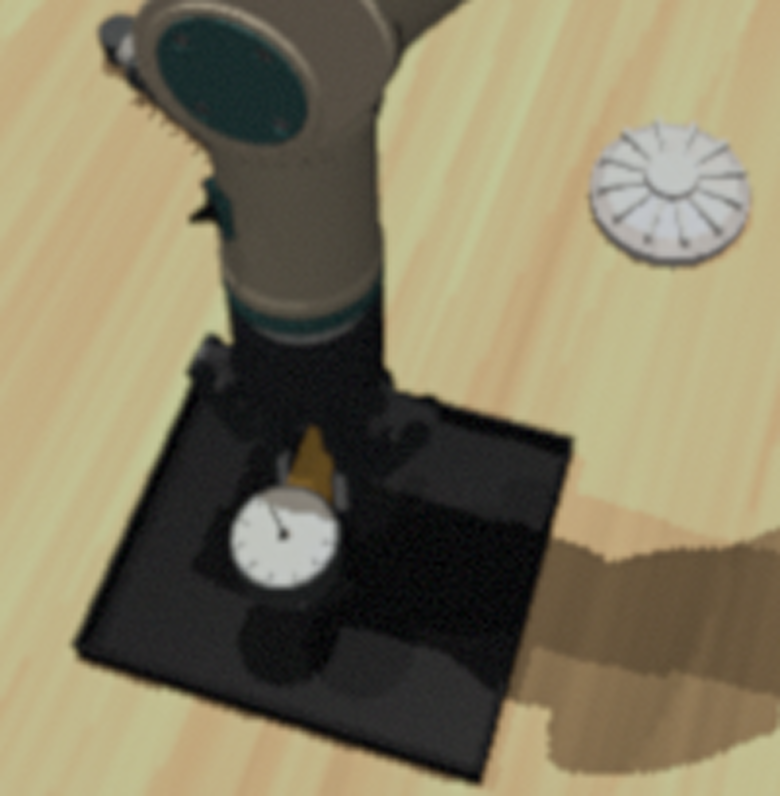

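View pics/t19.png

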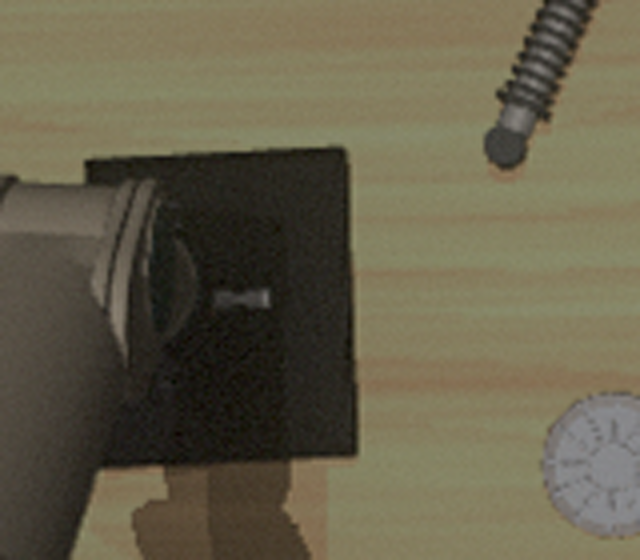

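```bash
python3 -c "
from h import *
s=ctrl.read_state();p=s['eef_pos'];print(p)
for dz in (75,80): rows(p-[0,0,dz])"
```

```text
[560.58078422 280.01257784  60.55030922]
ROW [-0.005  0.278  1.854] [0. 0. 0.] dist 75.00000000000001
ROW [-0.005  0.297  1.978] [0. 0. 0.] dist 80.0
```

```bash
python3 -m creep '0 0.06 0.4 0 0 0 1;0 0.12 0.8 0 0 0 1;0 0.18 1.2 0 0 0 1;0 0.23 1.55 0 0 0 1;0 0.26 1.75 0 0 0 1;0 0.28 1.85 0 0 0 1;0 0.28 1.85 0 0 0 1;0 0.28 1.85 0 0 0 1;0 0.28 1.85 0 0 0 1;0 0.28 1.85 0 0 0 1'; python3 -c "
from h import *
d=look('wrist');s=ctrl.read_state();print(s['eef_pos'],s['tool_rot'],s['width'],s['force'],s['torque'])
save(d,'w20.png',None,1.5)
e=look('side');save(e,'s20.png',(130,240,290,384),4.5)
"
```

```text
clock: 21.18
eef_pos: [561.3, 280.6, -13.5]
tool_rot: [-2.992, -0.004, 0.027]
force: [-0.3, -1.1, -2.8]
width: 23.3
[561.09953468 280.57567125 -13.616073  ] [-2.99235466 -0.00356506  0.02669861] 22.909703896303476 [-0.27042235  0.06365857 -2.07990974] [-0.28967943  0.01250018  0.05581534]
```

View pics/s20.png

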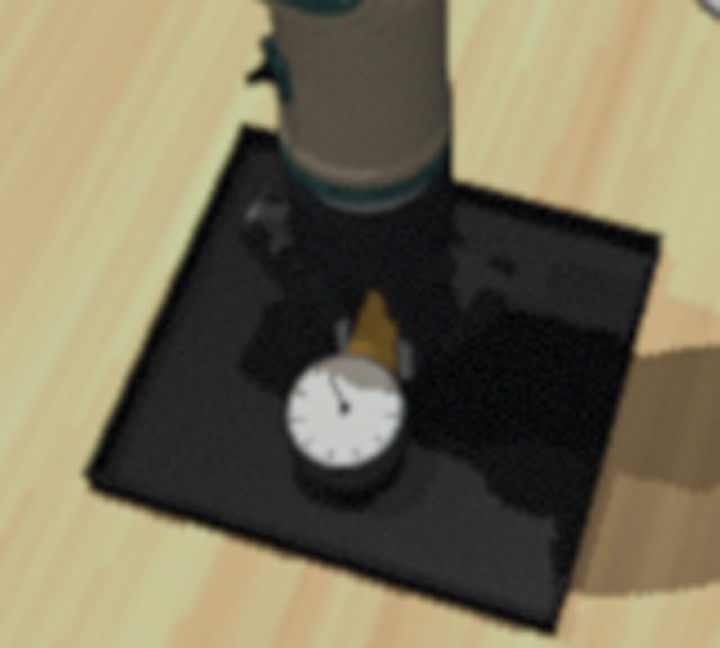

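```bash
python3 -m creep '0 0.007 0.05 0 0 0 1;0 0.015 0.1 0 0 0 1;0 0.02 0.15 0 0 0 1;0 0.022 0.15 0 0 0 1;0 0.022 0.15 0 0 0 1'; python3 -m creep '0 0.007 0.05 0 0 0 1;0 0.015 0.1 0 0 0 1;0 0.015 0.1 0 0 0 1;0 0.015 0.1 0 0 0 1'; python3 -c "
from h import *
s=ctrl.read_state();print(s['force'],s['torque'])"
```

```text
clock: 21.7
eef_pos: [560.3, 280.2, -20.8]
tool_rot: [-2.993, -0.002, 0.027]
force: [-0.3, -0.3, -3.0]
width: 23.3
clock: 22.03
eef_pos: [560.4, 280.2, -24.8]
tool_rot: [-2.993, -0.002, 0.027]
force: [0.3, 0.0, -1.2]
width: 23.4
[ 0.25419542  0.02750455 -1.15561254] [-0.26048953  0.03175461 -0.00554954]
```

Still free; 2 mm steps now.

```bash
python3 -m creep '0 0.007 0.05 0 0 0 1;0 0.007 0.05 0 0 0 1;0 0.007 0.05 0 0 0 1';python3 -m creep '0 0.007 0.05 0 0 0 1;0 0.007 0.05 0 0 0 1;0 0.007 0.05 0 0 0 1';  python3 -c "
from h import *
s=ctrl.read_state();print(s['force'],s['torque'])"
```

```text
clock: 22.28
eef_pos: [560.5, 280.3, -26.7]
tool_rot: [-2.993, -0.002, 0.027]
force: [-0.2, -0.5, -2.7]
width: 23.2
clock: 22.53
eef_pos: [560.5, 280.3, -28.7]
tool_rot: [-2.993, -0.002, 0.027]
force: [0.4, 1.0, -2.4]
width: 23.3
[ 0.42029655  0.9642819  -2.36815333] [-0.2322951   0.03280205  0.02287286]
```

```bash
python3 -m creep '0 0.007 0.05 0 0 0 1;0 0.007 0.05 0 0 0 1;0 0.007 0.05 0 0 0 1';python3 -m creep '0 0.007 0.05 0 0 0 1;0 0.007 0.05 0 0 0 1;0 0.007 0.05 0 0 0 1';  python3 -c "
from h import *
s=ctrl.read_state();print(s['force'],s['torque'])"
```

```text
clock: 22.78
eef_pos: [560.9, 280.5, -30.4]
tool_rot: [-2.993, -0.003, 0.026]
force: [-0.4, -0.8, -0.2]
width: 23.0
clock: 23.03
eef_pos: [560.9, 280.6, -30.7]
tool_rot: [-2.992, -0.003, 0.026]
force: [-2.2, -2.4, 12.8]
width: 23.2
[-2.16875917 -2.41143538 12.82403848] [-0.36484421  0.73682144  0.07540302]
```

```bash
python3 -m creep '0 -0.005 -0.035 0 0 0 1;0 -0.005 -0.035 0 0 0 1;0 -0.005 -0.035 0 0 0 1';  python3 -c "
from h import *
s=ctrl.read_state();print(s['force'],s['torque'])
d=look('wrist');save(d,'w21.png',None,1.5)
e=look('side');save(e,'s21.png',(130,240,290,384),4.5)
"
```

```text
clock: 23.28
eef_pos: [560.9, 280.5, -30.6]
tool_rot: [-2.992, -0.003, 0.027]
force: [-1.1, -1.5, 6.6]
width: 23.3
[-1.13333045 -1.49358159  6.6205842 ] [-0.32059683  0.29549923  0.07929539]
```

View pics/w21.png

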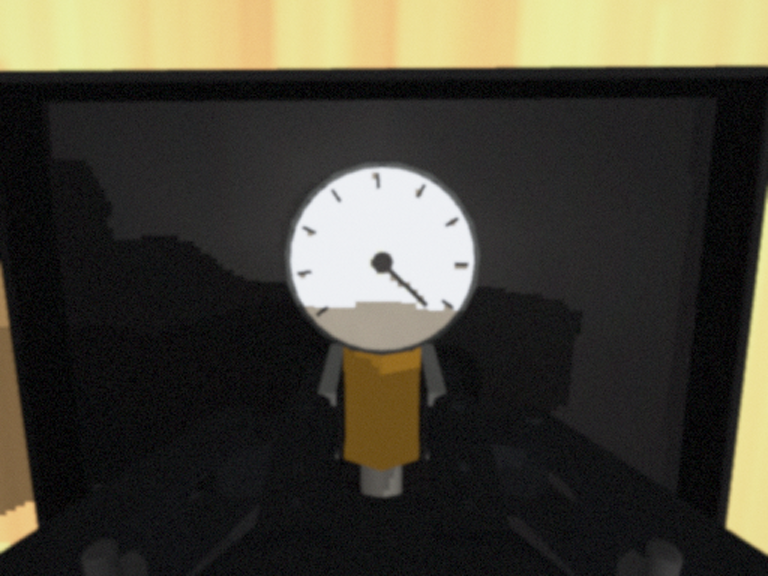

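View pics/s21.png

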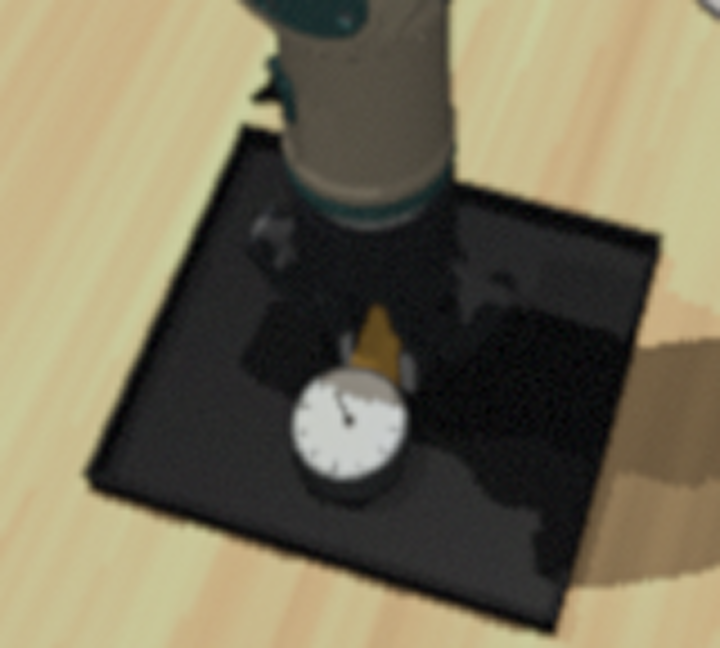

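```bash
python3 -c "
from h import *
e=look('side')
for z in (34,36,38,40,44): print(z,atz(e,348/4.5+129.6,418/4.5+239.6,z))
"; python3 -m creep '0 0 0 0 0 0 0.68;0 0 0 0 0 0 0.64;0 0 0 0 0 0 0.6;0 0 0 0 0 0 0.5;0 0 0 0 0 0 0.4;0 0 0 0 0 0 0.3;0 0 0 0 0 0 0.3;0 0 0 0 0 0 0.3';  python3 -c "
from h import *
s=ctrl.read_state();print(s['force'],s['torque'])
d=look('wrist');save(d,'w22.png',None,1.5)
e=look('side');save(e,'s22.png',(130,240,290,384),4.5)
"
```

```text
34 [562.34004306 313.50341981  34.        ]
36 [561.86501646 314.08300723  36.        ]
38 [561.38998986 314.66259466  38.        ]
40 [560.91496327 315.24218208  40.        ]
44 [559.96491007 316.40135693  44.        ]
clock: 24.1
eef_pos: [560.4, 280.3, -31.4]
tool_rot: [-2.993, -0.002, 0.027]
force: [-0.1, -0.0, -0.1]
width: 59.8
[-0.07614991 -0.00696571 -0.07117135] [-0.16621227 -0.02895031  0.02561508]
```

View pics/w22.png

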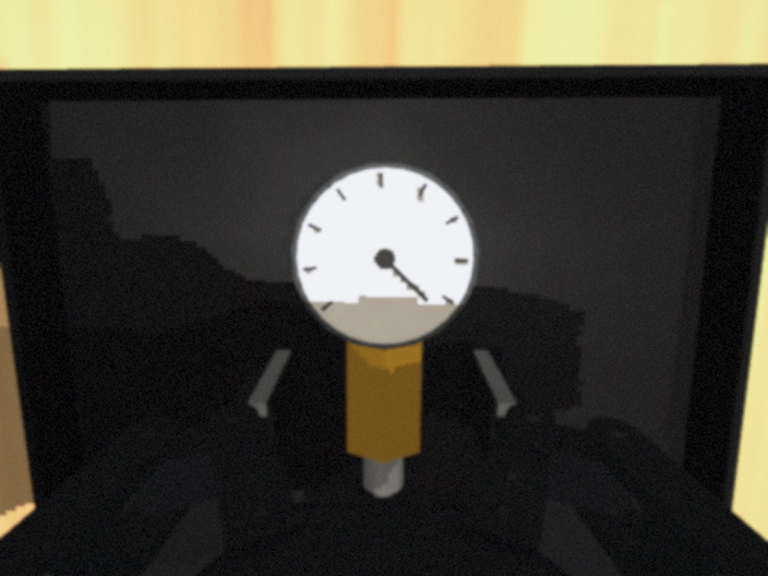

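View pics/s22.png

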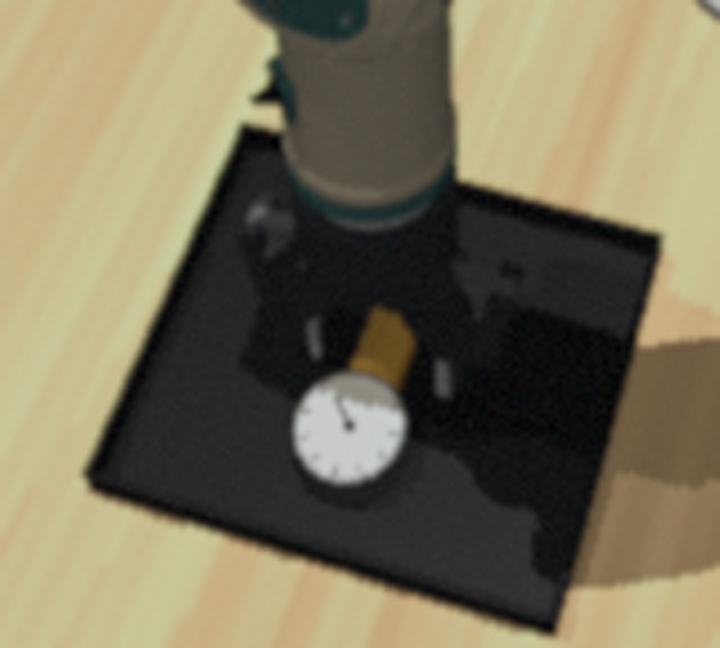

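```bash
python3 -m creep '0 0 -0.4 0 0 0 0.3;0 0 -0.9 0 0 0 0.2;0 0 -1.7 0 0 0 0;0 0 -2.6 0 0 0 0;0 0 -3.5 0 0 0 0;0 0 -4.4 0 0 0 0;0 0 -5 0 0 0 0;0 0 -5 0 0 0 0;0 0 -5 0 0 0 0;0 0 -5 0 0 0 0';  python3 -m creep '0 5 0 0 0 0 0;0 5 0 0 0 0 0;0 5 0 0 0 0 0;0 5 0 0 0 0 0;0 5 0 0 0 0 0;0 5 0 0 0 0 0;0 5 0 0 0 0 0;0 5 0 0 0 0 0;0 5 0 0 0 0 0;0 5 0 0 0 0 0'; python3 -c "
from h import *
s=ctrl.read_state();print(s['eef_pos'],s['force'])
d=look('wrist');save(d,'w23.png',None,1.5)
e=look('side');save(e,'s23.png',None,1.5);save(e,'s23z.png',(130,240,290,384),4.5);save(e,'s23y.png',(220,100,350,200),6)
e=look('top');save(e,'t23.png',None,1.5)
"
```

```text
clock: 25.03
eef_pos: [560.0, 250.9, 165.9]
tool_rot: [-2.993, -0.001, 0.027]
force: [0.1, 0.1, 0.2]
width: 85.4
clock: 25.87
eef_pos: [565.9, 55.1, 136.5]
tool_rot: [-2.992, -0.001, 0.03]
force: [0.8, 0.7, -0.4]
width: 85.4
[565.86229007  55.08565941 136.49160554] [ 0.81490107  0.68239088 -0.36916408]
```

View pics/s23z.png

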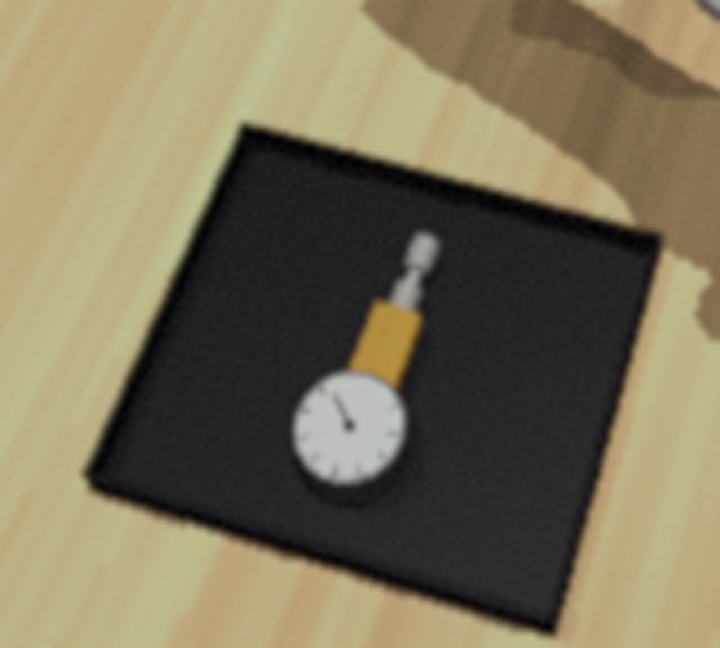

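View pics/s23y.png

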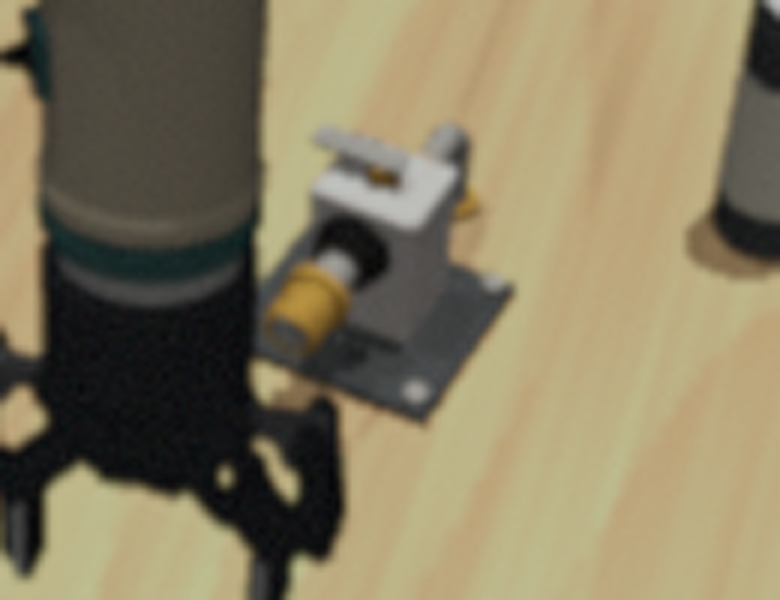

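View pics/t23.png

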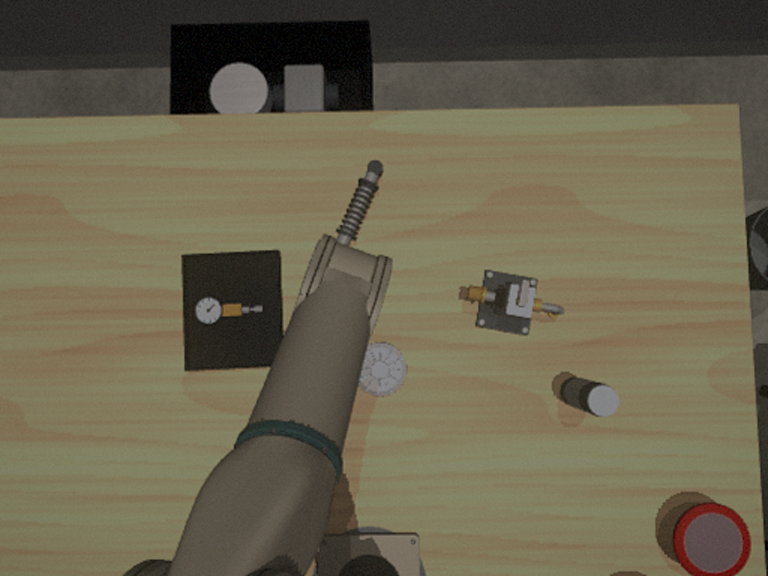

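```bash
python3 -m creep '0 0 0 0 0 0 0;0 0 0 0 0 0 0;0 0 0 0 0 0 0;0 0 0 0 0 0 0;0 0 0 0 0 0 0;0 0 0 0 0 0 0'; python3 -c "
from cell import ctrl
print(ctrl.read_state()['force']);print(ctrl.finish_job())"
```

```text
clock: 26.52
eef_pos: [566.3, 53.0, 137.0]
tool_rot: [-2.993, -0.002, 0.027]
force: [0.2, 1.0, 0.6]
width: 85.4
[0.23414182 0.97989219 0.58115586]
the job is handed in; nothing more can be done
None
```

The gauge is off the outlet and lying flat, dial up, in the black tray. The job was handed in at about 26.5 s; it reports no verdict, so what follows is from my own checks.

- **Unlatching:** I drew the sleeve back in small steps, with about 6 to 7 N along the axis, until the wrist camera showed the gauge pop out. Then I eased the pull and let the sleeve go.
- **Pull-out:** I gripped the hex and pulled it level, with a measured peak of about 5 N. The side camera showed the sleeve fully forward afterwards.
- **Placing:** I tilted the tool 8.5° to level the drooping gauge and lowered it until contact. The touch measured about 13 N. I backed off to about 7 N, let go and withdrew.
- **Last pictures:** The gauge was flat inside the tray, well clear of the walls. The sleeve was forward and the outlet looked at rest. The hub cover and can were in place. The arm partly hid the shock absorber, but what showed was in place. The gripper was clear of everything, with about 1 N of noise on the force reading.

**What disagreed:**
- **Fingertip height:** The real fingertips sit about 35 mm short of the reported TCP along the tool. My first attempt to grip the sleeve therefore closed on air just above it, with no significant force. I corrected all later heights by that amount, and the contact with the tray floor agreed.
- **Not measured:** I could not read the outlet, sleeve and gauge contact values directly. I judged them only from the pictures and the wrist force.

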